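# Refit the pressure shoe of a tube pump and hold it for the hinge pin

### The arm

A 6-joint arm with a two-finger parallel gripper is mounted at the origin on the work surface. World frame = base frame: x ahead of the robot, y to its left, z up, the work surface at z = 0. Lengths are in m, angles in rad, forces in N, time in s.
With the tool pointing down it reaches from about 0.2 to 0.875 m from the base axis. Payload 3.4 kg.
Tool frame: the origin (TCP) lies on the centre line of the jaws, within the pads' length; the fingertips stand 17 mm ahead of it and the grasp point (between the pads) lies 2 mm behind it; z points along the fingers, y is the direction in which the jaws open and shut (so a half turn about z gives the same grasp; the last joint's range is limited). The gripper opens to 94 mm and grips with 3 to 60 N. Pads are 16 mm wide; open, the fingers measure 119 mm over their backs; the gripper's body (75 mm by 177 mm) begins 78 mm behind the grasp point.
Start: joints at [1.208, 0.276, 1.505, -0, 1.361, -0.121], TCP at [0.138, 0.558, 0.222] pointing down, gripper open.
Joint ranges: [-2.89, 2.89], [-0.75, 2.08], [0.22, 2.7], [-1.18, 4.32], [0.11, 2.71], [-2.7, 2.7]. Speed limits (rad/s): [2.57, 2.57, 3.14, 3.14, 3.14, 3.14].

### API

Orientations are given as a 3x3 rotation matrix whose columns are the frame's x, y, z axes.
In Python, from rig import robot gives the robot as it stands.
- The arm moves only by the tool play_rows, never from a script. Its argument "rows" is a list of rows, each an object with "delta_pos": the shift along the tool's x, y, z in mm, a list of three; "roll": the turn about the tool's z in degrees. A call has 1 to 20 rows; each row shifts and turns the pose as measured when the row begins, along the tool's axes as they then stand; what a row does not reach is not made up. A row lasts 1/12 s, in which the tool goes at most 41.7 mm and 7.16 degrees, less where a joint would pass 70% of its speed; a pose out of reach is approached as far as the arm can. A call is refused whole if a number of a shift passes 41.7 or a number of a turn 7.16, either way. A call with a gripper value outside its range is refused whole. "hand" is the finger opening in mm, from 0 to 94, set as the call begins (left out, the last holds). The fingers move at their own pace and stop on an object; "force" is the grip in N (left out, the last holds). Time passes only in rows, so rows that do not move let the fingers close. It gives the time, the measured TCP pose, the force and the opening at its end, in the units of the state.
- robot.read_state(): the state, without advancing time (a new reading comes with each control period).
- robot.grab_frame(name): name is "side" or "top"; returns the picture (384x512x3 uint8, blue, green, red); there is no depth.
- robot.camera_model(name): a dict with "camera_matrix" (3x3 intrinsics, pixels), "pose" (4x4, takes a point from camera to world coordinates). Camera axes: x right, y down, z forward; pixel columns grow to the right and rows downward; lengths in m; the calibration is good to about 2 mm. A picture is of the moment at which its call begins. camera_model takes no time and is no camera call.
- robot.hand_in(): hands the job in, once; it reports no verdict.
Trained networks look in the newest picture that a camera, given by its name, has taken for a name from the list of things; names that differ only in an ending like _2 or _b are one class to them, and where a whole thing is asked for, a point or a joint stands for the part that bears it (a point fixed in the world has none). Each returns a list of dicts, best first, with "confidence" (0 to 1); they miss things now and then, are a little off and sometimes report something else, mostly with a low value. They report only what shows in the picture. A call takes as long as a camera call. They do not tell look-alikes from the thing itself.
- robot.regions_of(label, camera): "region" (384x512 bool, what is visible of it).
- robot.spot_point(label, camera): "position" ([x, y, z] in m, in world coordinates, good to about 4 mm: a listed point, or the origin of a listed thing).
The state is a dict: "clock": time; "qpos": joint angles; "joint_velocities": joint speeds; "tau": joint torques, N m; "eef_pos": TCP position; "tcp_rot": TCP orientation; "force": force on the tool from outside, world axes, zero at the start; "torque": the same for the moment, N m; "grip_width": finger opening in m.
Only numpy, scipy, OpenCV 4.12 (cv2) and the standard library are available. Lean on these libraries where they do the work, as an engineer would, in place of code of your own. Each camera call takes 0.05 s, during which the arm holds its last target.

### The job

The pump head has been cleaned and its pressure shoe has to go back on: swing the pump head's clamp lever open, right back past upright, then take the loose shoe out of the tray by its finger tab and lower it level over the rotor, nose towards the lever, so that its knuckle sits between the two fixed knuckles and the pin holes line up. Finish while still holding it there, still and carried by the gripper alone, neither resting on the rollers nor pushing against the pump, so that a colleague can slide the pin in. Leave the hinge pin, the beaker and the bottle where they are.

Things in the scene. Friction and masses are not known exactly. Their poses are not given: they have to be found in the camera images.
- pump: Bench tube pump (fixed): white drive housing 160 x 150 mm, top at 96 mm, flat controls to 108 mm; open aluminium pump head on its front. Origin on the bench under the middle of the head; +x from the head back into the housing, y along the head (hinge at -y, clamp lever at +y), z up. Back plate at x = 22 to 30 mm, top z = 101 mm; lever post and ears at y = 61 to 79 mm, top z = 146 mm.
- shoe_seat (a point): Where the shoe's origin belongs: (0, 0, 90) mm of the pump frame, shoe axes parallel to the pump's; the holes are then in line and the shoe's bed hangs 4 mm clear of the top roller. Let go there, the shoe would sink 4 mm on to the rollers.
- rotor_top (a point): Top of the rotor, at (0, 0, 110) mm of the pump frame. The rotor axis runs along the pump's x, 35 mm below; six steel rollers, envelope radius 35 mm, 32 mm wide.
- hinge_bore (a point): Middle of the pump's hinge axis, at (0, -62, 101) mm of the pump frame, midway between the two fixed knuckles: 20 mm barrels, 8 mm hole along the pump's x, 9 mm thick, with a 22 mm gap between them. Axes as the pump's. The floor of the gap is 19 mm under the axis.
- lever_pivot (a point): Pivot of the clamp lever, at (0, 70, 136) mm of the pump frame; the lever turns about the pump's x axis.
- lever_grip (a point): Centre of the lever's black grip (28 mm long, 14 mm wide along the pump's x, 12 mm thick), 53 mm from the pivot. With the lever at 0 the grip is at (0, 18, 146) mm of the pump frame, above the place of the shoe.
- clamp_lever (a joint): Clamp lever angle (rad): 0 = shut, lying over the head towards the pump's -y; grows as it is lifted up and back towards +y; 1.57 = a quarter turn, upright; 2.1 = end stop. Light friction (about 1.2 N at the grip), stays where it is left.
- shoe: Aluminium pressure shoe, 0.3 to 0.42 kg: arched block 34 mm wide (x), 96 mm long (y), 38 mm high without tab, hollow bed of 39 mm radius below. Origin in the middle, level with its feet; z up; stands in the tray. Finger tab: upright plate 32 mm (x) by 14 mm (y), centred at y = -12 mm, z = 38 to 67 mm. Knuckle at the -y end: 20 mm barrel, 18 mm thick (x), 2 mm play each side in the pump's gap.
- shoe_bore (a point): Centre of the shoe's knuckle hole (8 mm diameter, along the shoe's x), at (0, -62, 11) mm of the shoe frame. Axes as the shoe's.
- shoe_tab (a point): Grip point on the finger tab, at (0, -12, 60) mm of the shoe frame, 22 mm above the shoe's flat top and 7 mm below the top of the tab; pinch the tab's 14 mm thickness, along the shoe's y.
- shoe_nose (a point): End of the shoe's nose, at (0, 55, 30) mm of the shoe frame.
- tray: Black plastic cleaning tray (fixed), 200 mm (x) by 220 mm (y), 18 mm high, walls and floor 4 mm. Origin under its centre.
- hinge_pin: Bystander: steel hinge pin, 6 mm thick, 62 mm long with a 20 mm bent end, lying flat in the tray. Origin under the middle of its long leg.
- beaker: Bystander: glass beaker, 70 mm across, 95 mm high. Origin under its centre.
- reagent_bottle: Bystander: amber bottle, 72 mm across, 150 mm high. Origin under its centre.
Not all that is in view belongs to the job. What is meant by the shoe is not yellow, and is the smaller of those in its own colour.

How it is judged:
On the way, in this order (a step that is already met when the one before it is completed fails the run):
1. the clamp lever is swung open past upright (value of joint clamp_lever above 1.6 rad), for 0.2 s.
2. the shoe is lifted out of the tray, with the lever open (height (world z) of shoe above 0.05 m and value of joint clamp_lever above 1.6 rad), for 0.2 s.
At the end, for the whole second after the job is handed in: Lever past 1.6 rad; shoe hole in line with the pump's hinge holes within 2.5 mm up-down and across, 4 mm along, axes parallel within 0.07 rad, shoe level within 0.1 rad, nose to the lever; held by the gripper (over 1.5 N), still, and touching the pump with under 2 N (value of joint clamp_lever above 1.6 rad and x of shoe_bore in the frame of hinge_bore between -0.004 and 0.004 m and y of shoe_bore in the frame of hinge_bore between -0.0025 and 0.0025 m and z of shoe_bore in the frame of hinge_bore between -0.0025 and 0.0025 m and angle between the x axis of shoe and the x axis of pump, either way round below 0.07 rad and angle between the y axis of shoe and the y axis of pump, either way round below 0.1 rad and y of shoe_nose in the frame of pump above 0.04 m and contact force between the fingers and shoe above 1.5 N and contact force between shoe and pump below 2 N and linear speed of shoe below 0.02 m/s); the arm keeps its last pose, push and grip.
It fails at once if the hinge pin is moved by more than 30 mm (distance of hinge_pin from where it was at the start of the episode above 0.03 m).
It fails at once if the beaker is moved by more than 30 mm or tipped (distance of beaker from where it was at the start of the episode above 0.03 m or angle between beaker's own z axis and vertical above 0.5 rad).
It fails at once if the bottle is moved by more than 30 mm or tipped (distance of reagent_bottle from where it was at the start of the episode above 0.03 m or angle between reagent_bottle's own z axis and vertical above 0.5 rad).
It also fails if it takes over 58 s, if anything falls off the work surface, if the arm or the gripper's body presses on something with over 40 N, if the wrist force passes 120 N, or if a joint passes its speed limit or range.

## Working session

There is one attempt and no reset: what is moved stays moved. The work goes in short steps, Python scripts to look and compute and a tool call to move; the robot and the scene stay as the last step left them, time stands still between calls to the robot, and variables do not carry over. Pictures are saved under pics/ and viewed, and the job is handed in when it is done.

Besides the shell and the picture viewer there is one more tool, called by a JSON object that holds its "method" and its "body". play_rows: Moves the arm, as the interface text tells. Its arguments: {"type":"object","properties":{"rows":{"type":"array"},"hand":{"type":"number"},"force":{"type":"number"}},"required":["rows"]}

```bash
mkdir -p pics; ls; python3 - <<'E'
from rig import robot
import cv2
for n in("side","top"):
    cv2.imwrite(f"pics/{n}0.png",robot.grab_frame(n))
    m=robot.camera_model(n);print(m)
    for l in ["shoe","shoe_tab","shoe_bore","shoe_nose","hinge_bore","lever_pivot","lever_grip","rotor_top","pump","hinge_pin","beaker","reagent_bottle","tray"]:
        for r in robot.spot_point(l,n): print(n,l,r)
print(robot.read_state())
E
```

```text
pics
{'camera_matrix': array([[386.97933756,   0.        , 251.36095328],
       [  0.        , 386.97933756, 186.19793448],
       [  0.        ,   0.        ,   1.        ]]), 'pose': array([[ 0.89057954, -0.31364452,  0.3293861 ,  0.22215792],
       [-0.45477295, -0.62528054,  0.63419697, -0.70650595],
       [ 0.00704631, -0.71459874, -0.6994991 ,  0.8982009 ],
       [ 0.        ,  0.        ,  0.        ,  1.        ]])}
side shoe {'position': [0.8131, -0.0757, -0.0029], 'confidence': 0.81}
side shoe {'position': [0.3291, -0.1356, 0.0035], 'confidence': 0.55}
side shoe {'position': [0.563, 0.1838, 0.0918], 'confidence': 0.36}
side shoe_tab {'position': [0.5968, -0.1919, 0.0627], 'confidence': 0.73}
side shoe_tab {'position': [0.8312, -0.0691, 0.0809], 'confidence': 0.61}
side shoe_bore {'position': [0.8985, -0.0639, 0.0154], 'confidence': 0.93}
side shoe_bore {'position': [0.2964, -0.0906, 0.0108], 'confidence': 0.66}
side shoe_bore {'position': [0.5918, -0.2438, 0.0189], 'confidence': 0.56}
side shoe_nose {'position': [0.3643, -0.1836, 0.0351], 'confidence': 0.95}
side shoe_n
[... 3130 characters left out ...]
0,  7.15891190e-06,
        1.36068079e+00, -1.21025185e-01]), 'joint_velocities': array([-0.00078908, -0.00161333, -0.00033194,  0.00096142,  0.00180544,
        0.00024626]), 'tau': array([ 5.51055073e-04, -4.04465139e+01, -2.37493426e+01,  7.04634120e-02,
        2.50822236e-02, -2.66692064e-05]), 'eef_pos': array([0.13769618, 0.55830863, 0.22247899]), 'tcp_rot': array([[-9.70916019e-01,  2.39420309e-01,  2.34950836e-05],
       [ 2.39420310e-01,  9.70916015e-01,  8.16240050e-05],
       [-3.26930846e-06,  8.48752541e-05, -9.99999996e-01]]), 'force': array([-0.02121537, -0.4337704 ,  0.64002244]), 'torque': array([ 0.0079158 , -0.03497245,  0.00160037]), 'grip_width': 0.09414814754919396}
```

View pics/side0.png

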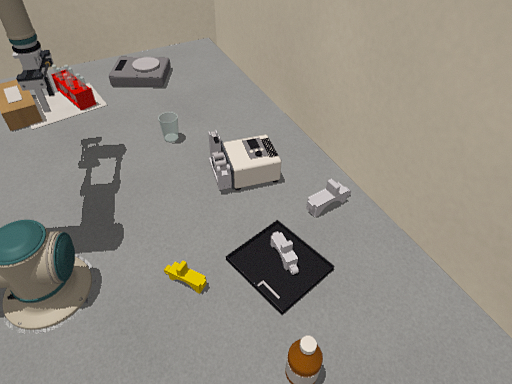

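View pics/top0.png

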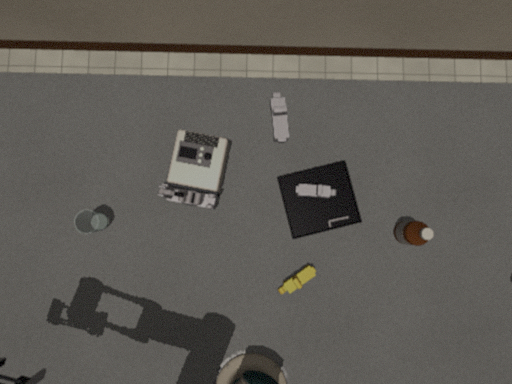

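The shoe I want is the grey one in the tray (side px 285,252; top px 315,190). The larger look-alike is at side px (328,197) and the yellow one at (187,276). The pump is at side px (240,160), with its lever shut.

```bash
cat > h.py <<'E'
import numpy as np, cv2
from rig import robot
from scipy.optimize import least_squares
def fit2(loc,obs):
    loc=np.array(loc,float);obs=np.array(obs,float)
    f=lambda p:(np.c_[np.cos(p[2])*loc[:,0]-np.sin(p[2])*loc[:,1]+p[0],np.sin(p[2])*loc[:,0]+np.cos(p[2])*loc[:,1]+p[1]]-obs).ravel()
    r=least_squares(f,[obs[0,0],obs[0,1],0],loss='soft_l1',f_scale=.003);return r.x,f(r.x).reshape(-1,2)
def P(p,l):
    c,s=np.cos(p[2]),np.sin(p[2]);return np.array([c*l[0]-s*l[1]+p[0],s*l[0]+c*l[1]+p[1],l[2] if len(l)>2 else 0])
def st():
    s=robot.read_state();R=s['tcp_rot'];print('t',s['clock'],'tcp',s['eef_pos'].round(4),'yaw_y',np.degrees(np.arctan2(-R[0,1],R[1,1])).round(2),'F',s['force'].round(2),'w',round(s['grip_width'],4),'q6',s['qpos'][5].round(2));return s
def delta(target):
    s=st();return (s['tcp_rot'].T@(np.array(target)-s['eef_pos'])*1000).round(1)
def proj(n,pt):
    m=robot.camera_model(n);T=np.linalg.inv(m['pose']);c=T[:3,:3]@pt+T[:3,3];u=m['camera_matrix']@c;return u[:2]/u[2]
def crop(n,c,r,k,name):
    im=robot.grab_frame(n);x,y=map(int,c);im=im[max(0,y-r):y+r,max(0,x-r):x+r]
    cv2.imwrite(name,cv2.resize(im,None,fx=k,fy=k,interpolation=cv2.INTER_CUBIC))
E
python3 - <<'E'
from h import *
p,r=fit2([(0,-.062),(0,-.062),(0,.07),(0,.07),(0,.018),(0,.018),(0,0),(0,0),(0,0),(0,0)],
[(.5549,.1272),(.5559,.1243),(.5803,.2552),(.5774,.2565),(.5695,.2051),(.5669,.2036),(.5646,.1855),(.5648,.1874),(.5694,.1881),(.566,.1914)])
print('pump',p,np.degrees(p[2]));print((r*1000).round(1).tolist())
s,r=fit2([(0,-.062),(0,-.062),(0,.055),(0,.055),(0,-.012),(0,-.012),(0,0)],[(.5918,-.2438),(.5928,-.2466),(.5978,-.1257),(.5981,-.1238),(.5968,-.1919),(.5983,-.1925),(.597,-.1815)])
print('shoe',s,np.degrees(s[2]));print((r*1000).round(1).tolist())
print('grip',P(p,(0,.018,.148)))
print(delta(P(p,(0,.018,.25))))
np.save('pump.npy',p);np.save('shoe.npy',s)
for n,k in(('side',4),('top',5)):
    crop(n,proj(n,P(p,(0.02,0,.1))),60,k,f'pics/pump_{n}1.png')
    print(n,[proj(n,P(p,l)).round(1).tolist() for l in[(0,-.062,.101),(0,.07,.136),(0,.018,.146),(0.03,-.062,.101)]])
E
```

```text
pump [ 0.56596896  0.18718752 -0.17647544] -10.111297623033153
[[0.2, -1.0], [-0.8, 1.9], [-2.0, 0.9], [0.9, -0.4], [-0.4, -0.2], [2.2, 1.3], [1.4, 1.7], [1.2, -0.2], [-3.4, -0.9], [-0.0, -4.2]]
shoe [ 0.59627119 -0.18099682 -0.04492524] -2.574026917910564
[[1.7, 0.9], [0.7, 3.7], [0.9, -0.4], [0.6, -2.3], [-1.1, -1.1], [-2.6, -0.5], [-0.7, 0.5]]
grip [0.56912905 0.20490796 0.148     ]
t 1.4 tcp [0.1377 0.5583 0.2225] yaw_y -13.85 F [-0.02 -0.43  0.64] w 0.0941 q6 -0.12
[-503.5 -239.8  -27.5]
side [[222.9, 168.3], [212.7, 134.4], [216.2, 141.4], [232.3, 166.4]]
top [[209.6, 200.6], [161.2, 190.6], [179.1, 194.0], [211.8, 190.3]]
```

View pics/pump_side1.png

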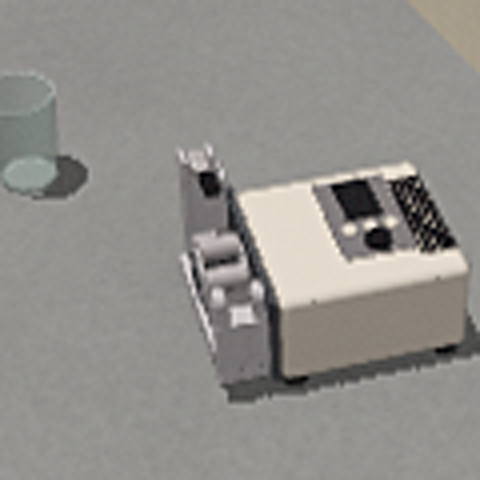

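View pics/pump_top1.png

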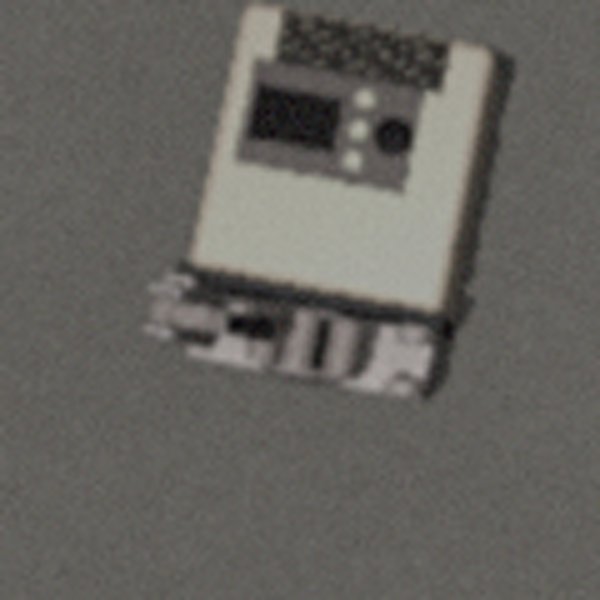

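{"method": "play_rows", "body": {"rows": [{"delta_pos":[-36,-17,-2]},{"delta_pos":[-36,-17,-2]},{"delta_pos":[-36,-17,-2]},{"delta_pos":[-36,-17,-2]},{"delta_pos":[-36,-17,-2]},{"delta_pos":[-36,-17,-2]},{"delta_pos":[-36,-17,-2]},{"delta_pos":[-36,-17,-2]},{"delta_pos":[-36,-17,-2]},{"delta_pos":[-36,-17,-2]},{"delta_pos":[-36,-17,-2]},{"delta_pos":[-36,-17,-2]},{"delta_pos":[-36,-17,-2]},{"delta_pos":[-36,-17,-2]}], "hand": 60}}

```text
invalid input
```

{"method": "play_rows", "body": {"rows": [{"delta_pos":[0,0,0],"roll":7.15},{"delta_pos":[0,0,0],"roll":7.15},{"delta_pos":[0,0,0],"roll":7.15},{"delta_pos":[0,0,0],"roll":7.15},{"delta_pos":[0,0,0],"roll":7.15},{"delta_pos":[0,0,0],"roll":7.15},{"delta_pos":[0,0,0],"roll":7.15},{"delta_pos":[0,0,0],"roll":7.15},{"delta_pos":[0,0,0],"roll":7.15},{"delta_pos":[0,0,0],"roll":7.15},{"delta_pos":[0,0,0],"roll":7.15},{"delta_pos":[0,0,0],"roll":7.15}]}}

```text
clock: 2.5
eef_pos: [0.1376, 0.5583, 0.2224]
tcp_rot: [[0.176, 0.984, -0.0], [0.984, -0.176, -0.0], [-0.0, -0.0, -1.0]]
force: [0.1, 0.2, 0.3]
grip_width: 0.0937
```

```bash
python3 - <<'E'
from h import *
p=np.load('pump.npy')
print(delta(P(p,(0,.018,.149))))
for n,k in(('side',5),('top',5)):
    crop(n,proj(n,P(p,(0.0,0.02,.2))),55,k,f'pics/pump_{n}2.png')
E
```

```text
t 2.5 tcp [0.1376 0.5583 0.2224] yaw_y -100.14 F [0.06 0.22 0.26] w 0.0937 q6 1.39
[-271.9  487.    73.4]
```

View pics/pump_side2.png

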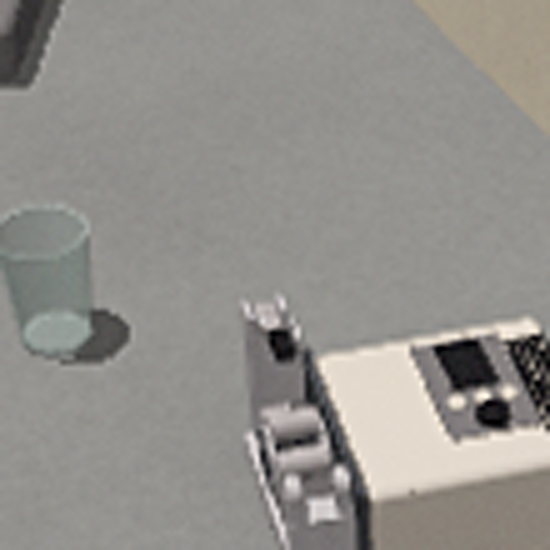

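View pics/pump_top2.png

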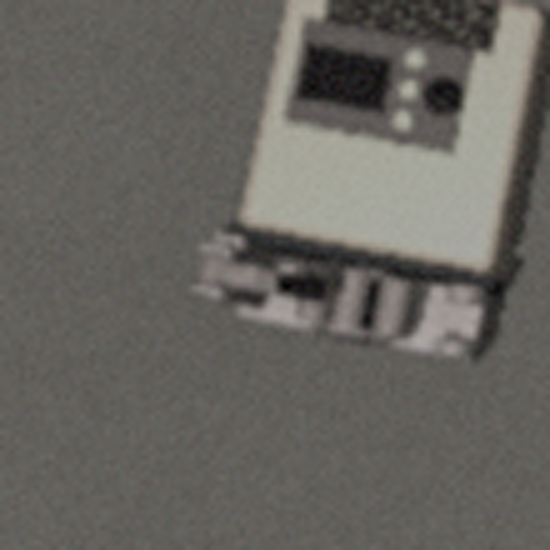

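{"method": "play_rows", "body": {"rows": [{"delta_pos":[-19,35,-2],"roll":0},{"delta_pos":[-19,35,-2],"roll":0},{"delta_pos":[-19,35,-2],"roll":0},{"delta_pos":[-19,35,-2],"roll":0},{"delta_pos":[-19,35,-2],"roll":0},{"delta_pos":[-19,35,-2],"roll":0},{"delta_pos":[-19,35,-2],"roll":0},{"delta_pos":[-19,35,-2],"roll":0},{"delta_pos":[-19,35,-2],"roll":0},{"delta_pos":[-19,35,-2],"roll":0},{"delta_pos":[-19,35,-2],"roll":0},{"delta_pos":[-19,35,-2],"roll":0},{"delta_pos":[-19,35,-2],"roll":0},{"delta_pos":[-19,35,-2],"roll":0}], "hand": 60, "force": 10}}

```text
clock: 3.77
eef_pos: [0.5968, 0.2182, 0.2502]
tcp_rot: [[0.101, 0.995, -0.001], [0.995, -0.101, 0.007], [0.007, -0.001, -1.0]]
force: [0.1, -0.0, 0.4]
grip_width: 0.0599
```

```bash
python3 - <<'E'
from h import *
p=np.load('pump.npy')
print(delta(P(p,(0,.018,.149))))
E
```

```text
t 3.7667 tcp [0.5968 0.2182 0.2502] yaw_y -95.79 F [ 0.14 -0.01  0.37] w 0.0599 q6 0.34
[-16.7 -26.  101.1]
```

{"method": "play_rows", "body": {"rows": [{"delta_pos":[-17,-26,0],"roll":0},{"delta_pos":[0,0,0],"roll":4.3},{"delta_pos":[0,0,0],"roll":0}]}}

```text
clock: 4.02
eef_pos: [0.578, 0.1959, 0.2418]
tcp_rot: [[0.177, 0.984, -0.007], [0.984, -0.177, 0.001], [-0.0, -0.007, -1.0]]
force: [1.1, 0.6, 1.0]
grip_width: 0.0599
```

```bash
python3 - <<'E'
from h import *
p=np.load('pump.npy')
print(delta(P(p,(0,.018,.149))))
for n,k in(('side',5),('top',5)):
    crop(n,proj(n,P(p,(0.0,0.02,.2))),55,k,f'pics/pump_{n}3.png')
E
```

```text
t 4.0167 tcp [0.578  0.1959 0.2418] yaw_y -100.2 F [1.05 0.59 1.03] w 0.0599 q6 0.39
[ 7.3 -9.7 92.9]
```

View pics/pump_side3.png

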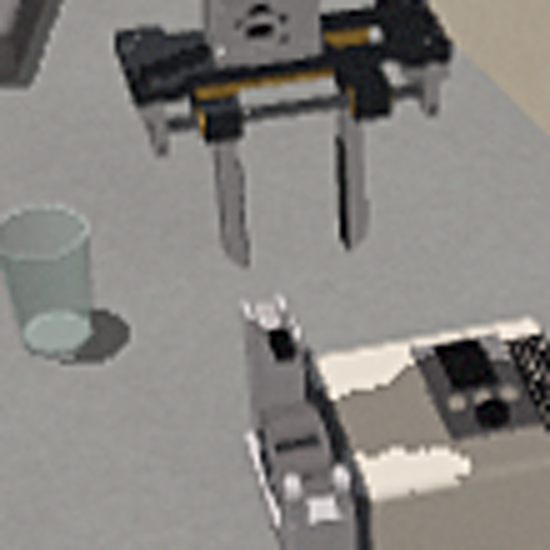

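View pics/pump_top3.png

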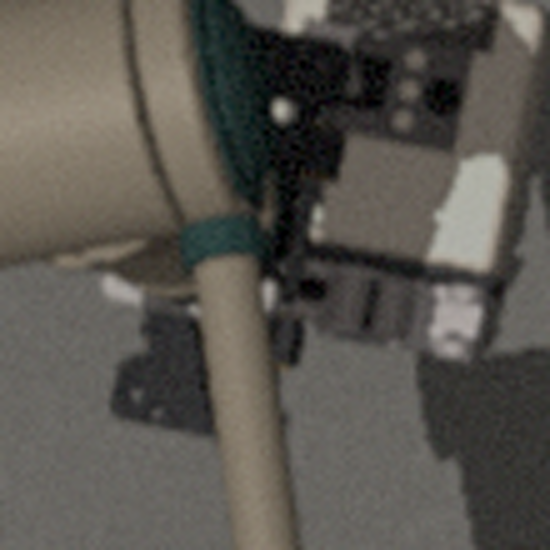

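{"method": "play_rows", "body": {"rows": [{"delta_pos":[7,-10,10],"roll":0},{"delta_pos":[0,0,20],"roll":0},{"delta_pos":[0,0,20],"roll":0},{"delta_pos":[0,0,10],"roll":0},{"delta_pos":[0,0,0],"roll":0}]}}

```text
clock: 4.53
eef_pos: [0.5689, 0.2106, 0.1864]
tcp_rot: [[0.155, 0.988, 0.003], [0.988, -0.155, 0.006], [0.006, 0.002, -1.0]]
force: [-0.2, -0.4, 1.1]
grip_width: 0.06
```

```bash
python3 - <<'E'
from h import *
p=np.load('pump.npy')
print(delta(P(p,(0,.018,.149))))
E
```

```text
t 4.5333 tcp [0.5689 0.2106 0.1864] yaw_y -98.93 F [-0.23 -0.38  1.05] w 0.06 q6 0.39
[-5.8  1.  37.4]
```

{"method": "play_rows", "body": {"rows": [{"delta_pos":[-6,1,12],"roll":1.2},{"delta_pos":[0,0,12],"roll":0},{"delta_pos":[0,0,10],"roll":0},{"delta_pos":[0,0,3],"roll":0},{"delta_pos":[0,0,0],"roll":0}]}}

```text
clock: 4.95
eef_pos: [0.5713, 0.2079, 0.1532]
tcp_rot: [[0.167, 0.986, 0.012], [0.986, -0.167, 0.009], [0.01, 0.01, -1.0]]
force: [0.9, -0.6, -0.3]
grip_width: 0.0598
```

```bash
python3 - <<'E'
from h import *
p=np.load('pump.npy')
print(delta(P(p,(0,.018,.149))))
for n,k in(('side',5),):
    crop(n,proj(n,P(p,(0.0,0.02,.15))),55,k,f'pics/pump_{n}4.png')
E
```

```text
t 4.95 tcp [0.5713 0.2079 0.1532] yaw_y -99.62 F [ 0.88 -0.58 -0.28] w 0.0598 q6 0.4
[-3.3 -1.7  4.2]
```

View pics/pump_side4.png

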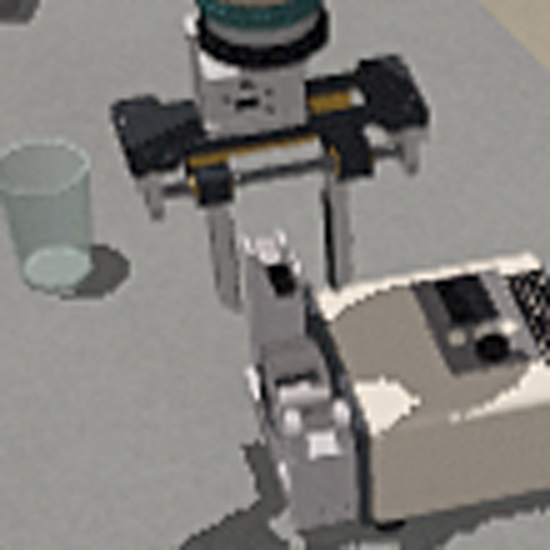

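The open fingers straddle the black grip (crop px 280,275). I'm closing on it.

{"method": "play_rows", "body": {"rows": [{"delta_pos":[-3,-2,4],"roll":0},{"delta_pos":[0,0,0],"roll":0},{"delta_pos":[0,0,0],"roll":0},{"delta_pos":[0,0,0],"roll":0},{"delta_pos":[0,0,0],"roll":0},{"delta_pos":[0,0,0],"roll":0}], "hand": 0, "force": 8}}

```text
clock: 5.5
eef_pos: [0.5706, 0.2056, 0.1522]
tcp_rot: [[0.166, 0.986, 0.017], [0.986, -0.166, 0.01], [0.013, 0.015, -1.0]]
force: [-0.0, -0.8, -0.2]
grip_width: 0.0232
```

```bash
python3 - <<'E'
from h import *
p=np.load('pump.npy')
print(delta(P(p,(0,.018,.149))))
E
```

```text
t 5.5 tcp [0.5706 0.2056 0.1522] yaw_y -99.57 F [-0.01 -0.78 -0.22] w 0.0232 q6 0.39
[-1.  -1.3  3.2]
```

{"method": "play_rows", "body": {"rows": [{"delta_pos":[0,0,2],"roll":0},{"delta_pos":[0,0,0],"roll":0},{"delta_pos":[0,0,0],"roll":0}]}}

```text
clock: 5.75
eef_pos: [0.5695, 0.2058, 0.1501]
tcp_rot: [[0.166, 0.986, 0.015], [0.986, -0.167, 0.01], [0.013, 0.013, -1.0]]
force: [0.2, -0.1, 1.9]
grip_width: 0.014
```

```bash
python3 - <<'E'
from h import *
p=np.load('pump.npy')
print(delta(P(p,(0,.018,.149))), st()['tcp_rot'].round(3))
E
```

```text
t 5.75 tcp [0.5695 0.2058 0.1501] yaw_y -99.59 F [ 0.24 -0.05  1.9 ] w 0.014 q6 0.39
t 5.75 tcp [0.5695 0.2058 0.1501] yaw_y -99.59 F [ 0.24 -0.05  1.9 ] w 0.014 q6 0.39
[-0.9 -0.3  1.1] [[ 0.166  0.986  0.015]
 [ 0.986 -0.167  0.01 ]
 [ 0.013  0.013 -1.   ]]
```

{"method": "play_rows", "body": {"rows": [{"delta_pos":[2,0,-8],"roll":0},{"delta_pos":[3,0,-7],"roll":0},{"delta_pos":[4,0,-7],"roll":0},{"delta_pos":[5,0,-6],"roll":0},{"delta_pos":[0,0,0],"roll":0}], "force": 12}}

```text
clock: 6.17
eef_pos: [0.5721, 0.2208, 0.1785]
tcp_rot: [[0.167, 0.986, 0.014], [0.986, -0.167, 0.01], [0.013, 0.012, -1.0]]
force: [0.2, 1.0, -2.0]
grip_width: 0.0139
```

```bash
cat >> h.py <<'E'
def lev(p):
    s=st();e=s['eef_pos'];d=e[:2]-p[:2];c,sn=np.cos(p[2]),np.sin(p[2])
    x,y=c*d[0]+sn*d[1],-sn*d[0]+c*d[1]
    y-=0.07;z=e[2]+.002-.136;phi=np.arctan2(z,y)
    print('pump x',x,'dy,dz',y,z,'r',np.hypot(y,z),'theta',np.radians(169.1)-phi,'tilt',s['tcp_rot'][:2,2].round(3))
E
python3 - <<'E'
from h import *
p=np.load('pump.npy')
lev(p)
E
```

```text
t 6.1667 tcp [0.5721 0.2208 0.1785] yaw_y -99.61 F [ 0.17  0.98 -2.03] w 0.0139 q6 0.42
pump x 0.00014678861115311002 dy,dz -0.03580402672080265 0.04451417115545864 r 0.05712652416418678 theta 0.7031805948101186 tilt [0.014 0.01 ]
```

{"method": "play_rows", "body": {"rows": [{"delta_pos":[6,0,-5],"roll":0},{"delta_pos":[7,0,-3],"roll":0},{"delta_pos":[8,0,-2],"roll":0},{"delta_pos":[8,0,-1],"roll":0},{"delta_pos":[0,0,0],"roll":0}]}}

```text
clock: 6.58
eef_pos: [0.5769, 0.2484, 0.192]
tcp_rot: [[0.166, 0.986, 0.013], [0.986, -0.166, 0.002], [0.004, 0.013, -1.0]]
force: [1.5, 0.8, -4.3]
grip_width: 0.014
```

```bash
python3 - <<'E'
from h import *
p=np.load('pump.npy')
lev(p)
E
```

```text
t 6.5833 tcp [0.5769 0.2484 0.192 ] yaw_y -99.56 F [ 1.46  0.8  -4.3 ] w 0.014 q6 0.46
pump x -3.8950631363322136e-05 dy,dz -0.0077810768269798505 0.05799645396313319 r 0.0585160988864192 theta 1.2471871505289247 tilt [0.013 0.002]
```

{"method": "play_rows", "body": {"rows": [{"delta_pos":[8,0,1],"roll":0},{"delta_pos":[8,0,1],"roll":0},{"delta_pos":[8,0,2],"roll":0},{"delta_pos":[8,0,3],"roll":0},{"delta_pos":[7,0,4],"roll":0},{"delta_pos":[0,0,0],"roll":0}]}}

```text
clock: 7.08
eef_pos: [0.5846, 0.2917, 0.183]
tcp_rot: [[0.166, 0.986, 0.017], [0.986, -0.166, 0.003], [0.006, 0.016, -1.0]]
force: [1.3, -0.8, -1.5]
grip_width: 0.0136
```

```bash
python3 - <<'E'
from h import *
p=np.load('pump.npy')
lev(p)
crop('side',proj('side',P(p,(0.0,0.05,.15))),55,5,'pics/pump_side5.png')
E
```

```text
t 7.0833 tcp [0.5846 0.2917 0.183 ] yaw_y -99.54 F [ 1.3  -0.82 -1.48] w 0.0136 q6 0.53
pump x -3.604720310690368e-06 dy,dz 0.036180747654078346 0.0490355035073822 r 0.06093871597786245 theta 2.0162337888696844 tilt [0.017 0.003]
```

View pics/pump_side5.png

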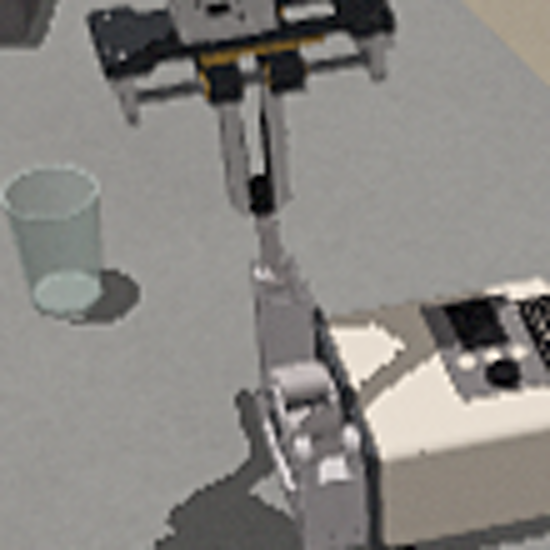

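{"method": "play_rows", "body": {"rows": [{"delta_pos":[0,0,0],"roll":0},{"delta_pos":[0,0,0],"roll":0},{"delta_pos":[0,0,-10],"roll":0},{"delta_pos":[0,0,-20],"roll":0},{"delta_pos":[0,0,-30],"roll":0},{"delta_pos":[0,0,0],"roll":0}], "hand": 40}}

```text
clock: 7.63
eef_pos: [0.5826, 0.2934, 0.2443]
tcp_rot: [[0.166, 0.986, 0.013], [0.986, -0.166, 0.008], [0.01, 0.011, -1.0]]
force: [0.4, -0.2, 1.2]
grip_width: 0.0401
```

```bash
python3 - <<'E'
from h import *
p=np.load('pump.npy');s=np.load('shoe.npy')
lev(p)
crop('side',proj('side',P(p,(0.0,0.05,.15))),55,5,'pics/pump_side6.png')
print(P(s,(0,-.012,.066)),delta(P(s,(0,-.012,.25))))
E
```

```text
t 7.6333 tcp [0.5826 0.2934 0.2443] yaw_y -99.57 F [ 0.41 -0.17  1.19] w 0.0401 q6 0.52
pump x -0.002265758634917032 dy,dz 0.03748677590104382 0.1102529095441881 r 0.11645154541874488 theta 1.7083003407679684 tilt [0.013 0.008]
t 7.6833 tcp [0.5815 0.2929 0.2415] yaw_y -99.57 F [ 0.24  0.54 -0.4 ] w 0.0402 q6 0.52
[ 0.59573227 -0.19298471  0.066     ] [-476.7   94.9  -11.5]
```

View pics/pump_side6.png

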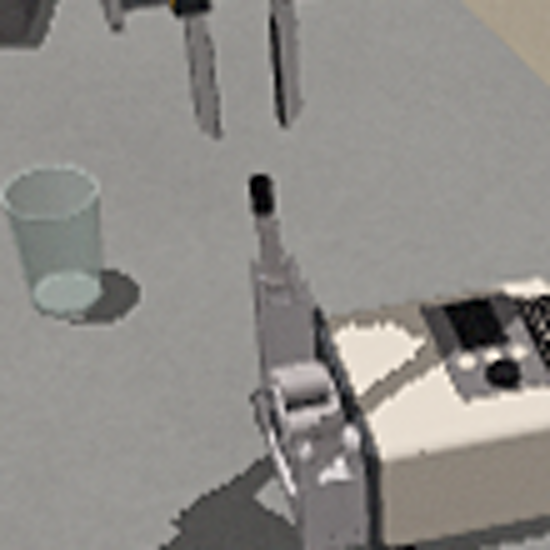

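The lever stays tilted back, with its grip at crop px (260,195). Next is the shoe.

{"method": "play_rows", "body": {"rows": [{"delta_pos":[-36,6,-2],"roll":0},{"delta_pos":[-36,6,-2],"roll":0},{"delta_pos":[-36,6,-2],"roll":0},{"delta_pos":[-36,6,-2],"roll":0},{"delta_pos":[-36,6,-2],"roll":0},{"delta_pos":[-36,6,-2],"roll":0},{"delta_pos":[-36,6,-2],"roll":0},{"delta_pos":[-36,6,-2],"roll":0},{"delta_pos":[-36,6,-2],"roll":0},{"delta_pos":[-36,6,-2],"roll":0},{"delta_pos":[-36,6,-2],"roll":0},{"delta_pos":[-36,6,-2],"roll":0}], "hand": 50}}

```text
clock: 8.68
eef_pos: [0.5774, -0.1542, 0.2555]
tcp_rot: [[0.155, 0.988, 0.005], [0.988, -0.155, 0.017], [0.018, 0.002, -1.0]]
force: [0.3, 0.3, -0.1]
grip_width: 0.0497
```

{"method": "play_rows", "body": {"rows": [{"delta_pos":[0,0,0],"roll":7},{"delta_pos":[0,0,0],"roll":7},{"delta_pos":[0,0,0],"roll":7},{"delta_pos":[0,0,0],"roll":7},{"delta_pos":[0,0,0],"roll":7},{"delta_pos":[0,0,0],"roll":7},{"delta_pos":[0,0,0],"roll":7},{"delta_pos":[0,0,0],"roll":7},{"delta_pos":[0,0,0],"roll":7},{"delta_pos":[0,0,0],"roll":7},{"delta_pos":[0,0,0],"roll":7},{"delta_pos":[0,0,0],"roll":6}]}}

```text
clock: 9.68
eef_pos: [0.5718, -0.1652, 0.2471]
tcp_rot: [[0.997, -0.075, -0.003], [-0.075, -0.997, 0.022], [-0.005, -0.021, -1.0]]
force: [-0.5, 0.1, 1.5]
grip_width: 0.0497
```

```bash
python3 - <<'E'
from h import *
s=np.load('shoe.npy')
q=st();print(q['tcp_rot'].round(3))
print(delta(P(s,(0,-.012,.066))))
p=np.load('pump.npy')
crop('side',proj('side',P(s,(0.0,0.0,.12))),55,5,'pics/shoe_side7.png')
crop('top',proj('top',P(s,(0.0,0.0,.05))),55,5,'pics/shoe_top7.png')
for l in('shoe_tab','shoe_bore','shoe_nose'):
  for n in('side','top'):
    for r in robot.spot_point(l,n):
        if np.hypot(r['position'][0]-s[0],r['position'][1]-s[1])<.08: print(n,l,r)
E
```

```text
t 9.6833 tcp [ 0.5718 -0.1652  0.2471] yaw_y 175.71 F [-0.51  0.12  1.46] w 0.0497 q6 1.23
[[ 0.997 -0.075 -0.003]
 [-0.075 -0.997  0.022]
 [-0.005 -0.021 -1.   ]]
t 9.6833 tcp [ 0.5718 -0.1652  0.2471] yaw_y 175.71 F [-0.51  0.12  1.46] w 0.0497 q6 1.23
[ 26.9  29.8 180.4]
side shoe_tab {'position': [0.5971, -0.1891, 0.0635], 'confidence': 0.66}
side shoe_bore {'position': [0.594, -0.243, 0.0205], 'confidence': 0.68}
side shoe_nose {'position': [0.6017, -0.1256, 0.0345], 'confidence': 0.95}
```

View pics/shoe_side7.png

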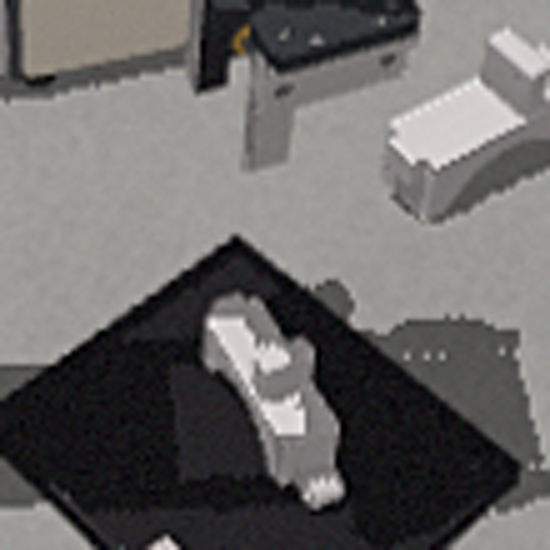

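View pics/shoe_top7.png

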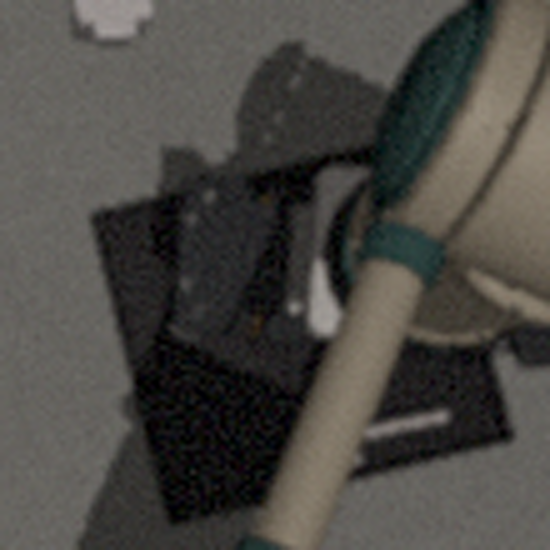

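{"method": "play_rows", "body": {"rows": [{"delta_pos":[14,14,25],"roll":-1.3},{"delta_pos":[13,14,25],"roll":0},{"delta_pos":[0,0,25],"roll":0},{"delta_pos":[0,0,25],"roll":0},{"delta_pos":[0,0,15],"roll":0},{"delta_pos":[0,0,0],"roll":0}]}}

```text
clock: 10.58
eef_pos: [0.6015, -0.1945, 0.1311]
tcp_rot: [[0.999, -0.037, 0.006], [-0.037, -0.999, 0.018], [0.006, -0.018, -1.0]]
force: [-0.3, 0.2, -0.4]
grip_width: 0.0503
```

```bash
python3 - <<'E'
from h import *
s=np.array([.597,-.180,np.radians(-3)]);np.save('shoe.npy',s)
q=st();print(q['tcp_rot'].round(3))
print(delta(P(s,(0,-.012,.066))))
E
```

```text
t 10.5833 tcp [ 0.6015 -0.1945  0.1311] yaw_y 177.86 F [-0.29  0.19 -0.43] w 0.0503 q6 1.17
[[ 0.999 -0.037  0.006]
 [-0.037 -0.999  0.018]
 [ 0.006 -0.018 -1.   ]]
t 10.5833 tcp [ 0.6015 -0.1945  0.1311] yaw_y 177.86 F [-0.29  0.19 -0.43] w 0.0503 q6 1.17
[-5.5 -1.2 65.1]
```

{"method": "play_rows", "body": {"rows": [{"delta_pos":[-5,-1,15],"roll":0.9},{"delta_pos":[0,0,15],"roll":0},{"delta_pos":[0,0,12],"roll":0},{"delta_pos":[0,0,4],"roll":0},{"delta_pos":[0,0,0],"roll":0}]}}

```text
clock: 11.0
eef_pos: [0.5988, -0.1932, 0.0867]
tcp_rot: [[0.999, -0.051, 0.01], [-0.051, -0.999, 0.016], [0.009, -0.016, -1.0]]
force: [0.6, -0.0, 0.7]
grip_width: 0.0502
```

```bash
python3 - <<'E'
from h import *
s=np.load('shoe.npy')
q=st();print(q['tcp_rot'].round(3))
print(delta(P(s,(0,-.012,.0645))))
crop('side',proj('side',P(s,(0.0,0.0,.06))),40,6,'pics/shoe_side8.png')
E
```

```text
t 11.0 tcp [ 0.5988 -0.1932  0.0867] yaw_y 177.1 F [ 0.56 -0.04  0.69] w 0.0502 q6 1.18
[[ 0.999 -0.051  0.01 ]
 [-0.051 -0.999  0.016]
 [ 0.009 -0.016 -1.   ]]
t 11.0 tcp [ 0.5988 -0.1932  0.0867] yaw_y 177.1 F [ 0.56 -0.04  0.69] w 0.0502 q6 1.18
[-2.7 -0.8 22.2]
```

View pics/shoe_side8.png

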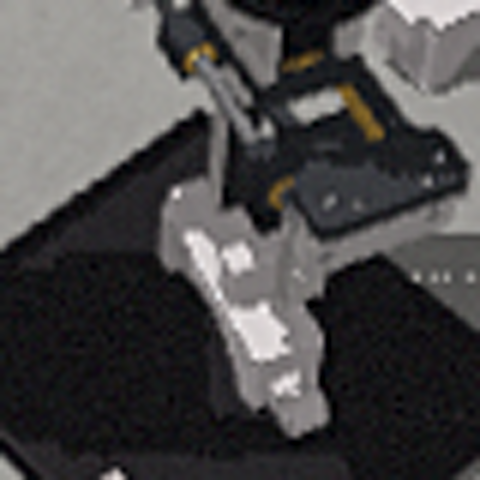

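{"method": "play_rows", "body": {"rows": [{"delta_pos":[-2,-1,10],"roll":0},{"delta_pos":[-1,0,9],"roll":0},{"delta_pos":[0,0,2],"roll":0},{"delta_pos":[0,0,0],"roll":0}]}}

```text
clock: 11.38
eef_pos: [0.5984, -0.1927, 0.068]
tcp_rot: [[0.999, -0.05, 0.017], [-0.05, -0.999, 0.013], [0.016, -0.014, -1.0]]
force: [-0.0, 1.3, 0.5]
grip_width: 0.0501
```

```bash
python3 - <<'E'
from h import *
s=np.load('shoe.npy')
print(delta(P(s,(0,-.012,.0645))), robot.read_state()['tcp_rot'][:,2])
E
```

```text
t 11.3833 tcp [ 0.5984 -0.1927  0.068 ] yaw_y 177.14 F [-0.01  1.29  0.51] w 0.0501 q6 1.18
[-2.1 -0.5  3.5] [ 0.01684243  0.01282205 -0.99977594]
```

{"method": "play_rows", "body": {"rows": [{"delta_pos":[-2,0,3],"roll":0},{"delta_pos":[0,0,0],"roll":0},{"delta_pos":[0,0,0],"roll":0},{"delta_pos":[0,0,0],"roll":0},{"delta_pos":[0,0,0],"roll":0},{"delta_pos":[0,0,0],"roll":0},{"delta_pos":[0,0,0],"roll":0},{"delta_pos":[0,0,0],"roll":0}], "hand": 0, "force": 35}}

```text
clock: 12.05
eef_pos: [0.5966, -0.1929, 0.0654]
tcp_rot: [[0.999, -0.05, 0.018], [-0.05, -0.999, 0.012], [0.017, -0.013, -1.0]]
force: [0.1, 1.1, -1.1]
grip_width: 0.0135
```

```bash
python3 - <<'E'
from h import *
s=np.load('shoe.npy')
print(delta(P(s,(0,-.012,.0645))), robot.read_state()['tcp_rot'].round(4))
E
```

```text
t 12.05 tcp [ 0.5966 -0.1929  0.0654] yaw_y 177.16 F [ 0.11  1.11 -1.09] w 0.0135 q6 1.18
[-0.3 -0.9  0.9] [[ 0.9986 -0.0496  0.0179]
 [-0.0498 -0.9987  0.0118]
 [ 0.0173 -0.0127 -0.9998]]
```

```bash
python3 - <<'E'
from h import *
q=robot.read_state()
np.savez('grasp.npz',p=q['eef_pos'],R=q['tcp_rot'])
E
```

{"method": "play_rows", "body": {"rows": [{"delta_pos":[0,0,-8],"roll":0},{"delta_pos":[0,0,-15],"roll":0},{"delta_pos":[0,0,-20],"roll":0},{"delta_pos":[0,0,-25],"roll":0},{"delta_pos":[0,0,-25],"roll":0},{"delta_pos":[0,0,-25],"roll":0},{"delta_pos":[0,0,-25],"roll":0},{"delta_pos":[0,0,-20],"roll":0},{"delta_pos":[0,0,-10],"roll":0},{"delta_pos":[0,0,0],"roll":0}]}}

```text
clock: 12.88
eef_pos: [0.5886, -0.1928, 0.2423]
tcp_rot: [[0.999, -0.05, 0.002], [-0.05, -0.999, 0.019], [0.001, -0.019, -1.0]]
force: [0.4, -0.6, -4.5]
grip_width: 0.0136
```

```bash
python3 - <<'E'
from h import *
p=np.load('pump.npy');q=st();print(q['tcp_rot'].round(3))
print(delta(P(p,(0,-.012,.24))))
print(P(p,(0,-.012,.24)))
crop('side',proj('side',q['eef_pos']),60,5,'pics/s9.png')
for l in('shoe_tab','shoe_bore','shoe_nose'):
    for r in robot.spot_point(l,'side'):
        if np.hypot(r['position'][0]-.597,r['position'][1]+.19)<.1: print(l,r)
E
```

```text
t 12.8833 tcp [ 0.5886 -0.1928  0.2423] yaw_y 177.15 F [ 0.44 -0.6  -4.47] w 0.0136 q6 1.18
[[ 0.999 -0.05   0.002]
 [-0.05  -0.999  0.019]
 [ 0.001 -0.019 -1.   ]]
t 12.8833 tcp [ 0.5886 -0.1928  0.2423] yaw_y 177.15 F [ 0.44 -0.6  -4.47] w 0.0136 q6 1.18
[ -43.  -366.3    9.4]
[0.56386223 0.1753739  0.24      ]
shoe_tab {'position': [0.5882, -0.1895, 0.2408], 'confidence': 0.91}
shoe_bore {'position': [0.5816, -0.2433, 0.1937], 'confidence': 0.77}
shoe_nose {'position': [0.5885, -0.1232, 0.2094], 'confidence': 0.78}
shoe_nose {'position': [0.5858, -0.1795, 0.1786], 'confidence': 0.52}
shoe_nose {'position': [0.5865, -0.1885, 0.2394], 'confidence': 0.31}
```

View pics/s9.png

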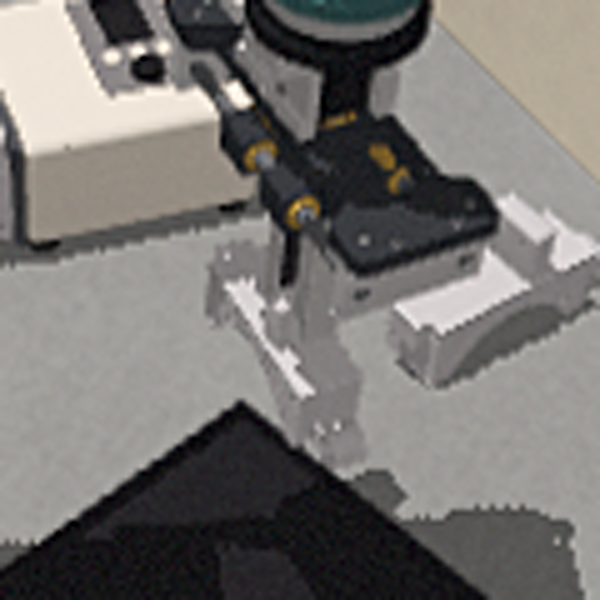

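```bash
python3 - <<'E'
from h import *
p=np.load('pump.npy')
L={'hinge_bore':(0,-.062),'lever_pivot':(0,.07),'rotor_top':(0,0),'pump':(0,0)}
lo=[];ob=[]
for k in range(3):
  for n in('side','top'):
    robot.grab_frame(n)
    for l,v in L.items():
      for r in robot.spot_point(l,n):
        if np.hypot(*(np.array(r['position'][:2])-P(p,v)[:2]))<.012: lo.append(v);ob.append(r['position'][:2]);print(n,l,r['position'],r['confidence']);break
a,r=fit2(lo,ob);print(a,np.degrees(a[2]));st()
c,s=np.cos(p[2]),np.sin(p[2]);d=a[:2]-p[:2];print('shift in pump axes mm',(c*d[0]+s*d[1])*1e3,(-s*d[0]+c*d[1])*1e3)
E
```

```text
side hinge_bore [0.557, 0.1243, 0.1019] 0.62
side lever_pivot [0.5792, 0.2506, 0.1362] 0.88
side rotor_top [0.5638, 0.1833, 0.1119] 0.84
side pump [0.5667, 0.1875, 0.0007] 0.83
top hinge_bore [0.5588, 0.125, 0.1038] 0.58
top lever_pivot [0.5773, 0.2567, 0.1384] 0.72
top rotor_top [0.5672, 0.1875, 0.1117] 0.73
top pump [0.5639, 0.1844, 0.0008] 0.57
side hinge_bore [0.5542, 0.1254, 0.1004] 0.87
side lever_pivot [0.5778, 0.2542, 0.1356] 0.78
side rotor_top [0.5662, 0.1821, 0.1107] 0.75
side pump [0.5669, 0.1875, 0.0006] 0.59
top hinge_bore [0.5578, 0.1253, 0.1068] 0.72
top lever_pivot [0.5786, 0.2558, 0.1389] 0.77
top rotor_top [0.5618, 0.1881, 0.1092] 0.73
top pump [0.5655, 0.1875, 0.0007] 0.76
side hinge_bore [0.5573, 0.1225, 0.1008] 0.57
side lever_pivot [0.5801, 0.253, 0.1358] 0.67
side rotor_top [0.5634, 0.1837, 0.1122] 0.77
side pump [0.5674, 0.1883, -0.0026] 0.82
top lever_pivot [0.5756, 0.2551, 0.1361] 0.58
top rotor_top [0.5639, 0.1885, 0.1109] 0.57
top pump [0.565, 0.1871, 0.0001] 0.55
[ 0.5660663   0.18601557 -0.16282915] -9.329422926876513
t 14.5833 tcp [ 0.5877 -0.1923  0.2394] yaw_y 177.15 F [-1.06 -0.07 -2.92] w 0.0136 q6 1.18
shift in pump axes mm 0.3015761631162605 -1.1366624680018087
```

{"method": "play_rows", "body": {"rows": [{"delta_pos":[-4,-20,-2],"roll":0},{"delta_pos":[-4,-34,-2],"roll":0},{"delta_pos":[-4,-34,-2],"roll":0},{"delta_pos":[-4,-34,-2],"roll":0},{"delta_pos":[-4,-34,-2],"roll":0},{"delta_pos":[-4,-34,-2],"roll":0},{"delta_pos":[-4,-34,-2],"roll":0},{"delta_pos":[-4,-34,-2],"roll":0},{"delta_pos":[-4,-34,-2],"roll":0},{"delta_pos":[-4,-20,-2],"roll":0},{"delta_pos":[0,-10,0],"roll":7},{"delta_pos":[0,0,0],"roll":0}]}}

```text
clock: 15.58
eef_pos: [0.564, 0.1431, 0.2659]
tcp_rot: [[0.984, -0.181, -0.0], [-0.181, -0.983, 0.022], [-0.004, -0.021, -1.0]]
force: [0.0, -0.1, -3.6]
grip_width: 0.0137
```

```bash
cat >> h.py <<'E'
PUMP=np.array([.5661,.1865,np.radians(-9.95)])
def Rz(a): return np.array([[np.cos(a),-np.sin(a),0],[np.sin(a),np.cos(a),0],[0,0,1]])
def shoe_state(pump=PUMP,align=True,xoff=0.0,rot=None,pos=None):
    g=np.load('grasp.npz');Rg,pg=g['R'],g['p']
    # shoe at grasp: level, z=.004, yaw aligned to pads; tab centred in jaw (y), x offset xoff (shoe x)
    yaw=np.arctan2(Rg[0,1],-Rg[1,1]) # tool y = -shoe y
    Rs=Rz(yaw)
    q=robot.read_state();R=q['tcp_rot'] if rot is None else rot;t=q['eef_pos'] if pos is None else pos
    out={}
    for mode in('level','pads'):
        # tab centre line: point on the tab at grasp height h above feet
        h=(pg-0.002*Rg[:,2])[2]-.004     # grasp point height over feet
        gp=np.array([0,-.002*0,-.002])    # grasp point in tool
        if mode=='level': Rts=Rg.T@Rs
        else:
            Rts=Rg.T@Rs
            # remove the part about tool x (jaws align the tab)
            rv=cv2.Rodrigues(Rts@np.diag([1.,-1,-1]))[0].ravel(); rv[0]=0; rv[2]=0
            Rts=cv2.Rodrigues(rv)[0]@np.diag([1.,-1,-1])
        Rw=R@Rts; gw=t+R@gp
        o=gw-Rw@np.array([-xoff,-.012,h])
        Pp=lambda l:Rz(-pump[2])@(o+Rw@np.array(l)-np.r_[pump[:2],0])
        b=(Pp([0,-.062,.011])-np.array([0,-.062,.101]))*1e3
        Rp=Rz(-pump[2])@Rw
        out[mode]=(b,Rp)
        print(mode,'bore err mm (pump axes)',b.round(2),'x-ax ang',np.degrees(np.arccos(min(1,abs(Rp[0,0])))).round(2),'y-ax ang',np.degrees(np.arccos(min(1,abs(Rp[1,1])))).round(2),'yaw',np.degrees(np.arctan2(Rp[1,0],Rp[0,0])).round(2),'pitch(y-axis z)',Rp[2,1].round(4), 'move tool mm',(R.T@Rz(pump[2])@(-b)).round(1))
    return out
E
python3 - <<'E'
from h import *
st();shoe_state()
crop('side',proj('side',P(PUMP,(0,0,.15))),60,5,'pics/s10.png')
E
```

```text
t 15.5833 tcp [0.564  0.1431 0.2659] yaw_y 169.59 F [ 0.01 -0.14 -3.55] w 0.0137 q6 1.86
level bore err mm (pump axes) [  3.97 -30.71 114.04] x-ax ang 1.31 y-ax ang 0.67 yaw -0.43 pitch(y-axis z) 0.0087 move tool mm [ -3.7 -28.2 114.7]
pads bore err mm (pump axes) [  3.97 -30.04 113.42] x-ax ang 1.31 y-ax ang 1.31 yaw -0.43 pitch(y-axis z) 0.0214 move tool mm [ -3.7 -27.6 114.1]
```

View pics/s10.png

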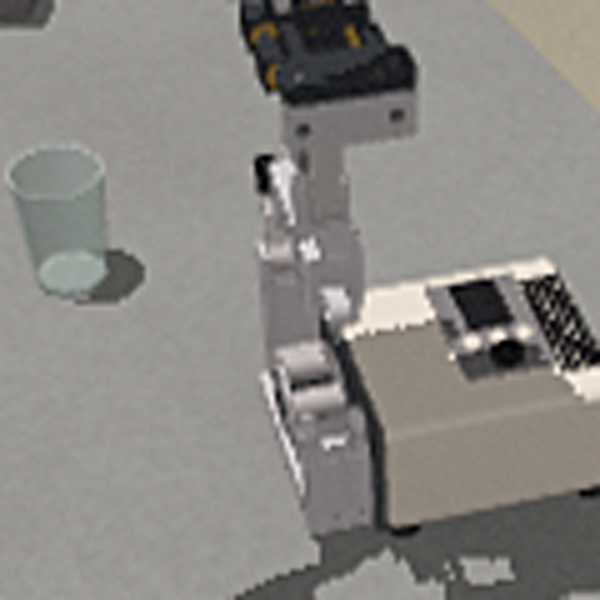

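{"method": "play_rows", "body": {"rows": [{"delta_pos":[-2,-14,5],"roll":-0.4},{"delta_pos":[-2,-14,10],"roll":0},{"delta_pos":[0,0,15],"roll":0},{"delta_pos":[0,0,15],"roll":0},{"delta_pos":[0,0,15],"roll":0},{"delta_pos":[0,0,5],"roll":0},{"delta_pos":[0,0,0],"roll":0}]}}

```text
clock: 16.22
eef_pos: [0.5659, 0.1672, 0.1971]
tcp_rot: [[0.987, -0.16, 0.0], [-0.16, -0.987, 0.016], [-0.002, -0.015, -1.0]]
force: [-0.3, 0.2, -2.8]
grip_width: 0.0138
```

```bash
python3 - <<'E'
from h import *
st();shoe_state()
for l in('shoe_tab','shoe_bore','shoe_nose','hinge_bore','lever_pivot'):
    robot.grab_frame('side')
    for r in robot.spot_point(l,'side')[:2]: print(l,r['position'],r['confidence'],'in pump',((Rz(-PUMP[2])@(np.array(r['position'])-np.r_[PUMP[:2],0]))*1e3).round(1))
E
```

```text
t 16.2167 tcp [0.5659 0.1672 0.1971] yaw_y 170.8 F [-0.28  0.24 -2.85] w 0.0138 q6 1.89
level bore err mm (pump axes) [ 2.73 -6.91 45.58] x-ax ang 1.37 y-ax ang 0.78 yaw 0.77 pitch(y-axis z) 0.0027 move tool mm [-2.5 -6.2 45.7]
pads bore err mm (pump axes) [ 2.71 -6.24 44.95] x-ax ang 1.37 y-ax ang 1.16 yaw 0.77 pitch(y-axis z) 0.0154 move tool mm [-2.5 -5.6 45. ]
shoe_tab [0.8313, -0.0693, 0.0794] 0.91 in pump [ 305.4 -206.1   79.4]
shoe_tab [0.3253, -0.1291, 0.0585] 0.78 in pump [-182.6 -352.5   58.5]
shoe_bore [0.2936, -0.0878, 0.0112] 0.87 in pump [-221.  -317.3   11.2]
shoe_bore [0.5577, 0.1174, 0.151] 0.7 in pump [  3.7 -69.5 151. ]
shoe_nose [0.364, -0.1824, 0.0347] 0.9 in pump [-135.3 -398.3   34.7]
shoe_nose [0.5767, 0.2344, 0.1693] 0.69 in pump [  2.2  49.  169.3]
hinge_bore [0.5567, 0.1242, 0.1021] 0.94 in pump [  1.5 -63.  102.1]
lever_pivot [0.577, 0.2552, 0.1371] 0.88 in pump [ -1.1  69.6 137.1]
```

{"method": "play_rows", "body": {"rows": [{"delta_pos":[-2,-4,6],"roll":0.8},{"delta_pos":[0,-1,10],"roll":0},{"delta_pos":[0,0,5],"roll":0},{"delta_pos":[0,0,2],"roll":0},{"delta_pos":[0,0,0],"roll":0}]}}

```text
clock: 17.13
eef_pos: [0.5654, 0.1747, 0.1743]
tcp_rot: [[0.985, -0.175, 0.004], [-0.175, -0.984, 0.017], [0.001, -0.017, -1.0]]
force: [0.5, -0.2, -4.1]
grip_width: 0.0135
```

```bash
cat > look.py <<'E'
from h import *
import sys
N=int(sys.argv[1])
st();shoe_state()
acc={}
for k in range(N):
  robot.grab_frame('side')
  for l in('shoe_tab','shoe_bore','shoe_nose','hinge_bore','lever_pivot'):
    for r in robot.spot_point(l,'side'):
      v=(Rz(-PUMP[2])@(np.array(r['position'])-np.r_[PUMP[:2],0]))*1e3
      if abs(v[0])<25 and v[2]>90 : acc.setdefault(l,[]).append(v.round(1).tolist())
for l in acc: print(l,acc[l])
st();shoe_state()
E
python3 look.py 3; python3 - <<'E'
from h import *
crop('side',proj('side',P(PUMP,(0,0,.12))),40,8,'pics/s11.png')
E
```

```text
t 17.1333 tcp [0.5654 0.1747 0.1743] yaw_y 169.92 F [ 0.46 -0.15 -4.1 ] w 0.0135 q6 1.91
level bore err mm (pump axes) [ 0.44  0.43 22.65] x-ax ang 0.92 y-ax ang 0.29 yaw -0.11 pitch(y-axis z) 0.0047 move tool mm [-0.5  0.8 22.6]
pads bore err mm (pump axes) [ 0.43  1.1  22.02] x-ax ang 0.92 y-ax ang 1.01 yaw -0.11 pitch(y-axis z) 0.0174 move tool mm [-0.5  1.5 22. ]
shoe_tab [[2.5, -7.5, 173.7], [1.6, 69.3, 135.0], [-0.4, -8.0, 174.3], [1.6, -7.5, 174.8]]
shoe_bore [[-1.4, -60.8, 124.3], [3.3, -62.0, 124.2], [-2.0, -1.2, 112.8], [2.7, -61.0, 123.5]]
shoe_nose [[2.0, 55.0, 146.1], [-0.8, -8.1, 172.7], [3.6, 56.3, 143.7], [0.9, 54.4, 145.1]]
hinge_bore [[0.8, -62.5, 98.3], [1.8, -10.4, 168.6], [0.8, -62.5, 101.5], [1.0, -60.9, 99.8]]
lever_pivot [[3.3, 71.9, 136.7], [0.5, 70.2, 139.2], [0.6, 71.8, 136.2]]
t 18.0333 tcp [0.5662 0.1747 0.1755] yaw_y 169.91 F [ 0.31 -0.48 -3.39] w 0.0135 q6 1.91
level bore err mm (pump axes) [ 1.28  0.61 23.84] x-ax ang 0.8 y-ax ang 0.34 yaw -0.12 pitch(y-axis z) 0.0055 move tool mm [-1.4  1.  23.8]
pads bore err mm (pump axes) [ 1.28  1.29 23.22] x-ax ang 0.8 y-ax ang 1.05 yaw -0.12 pitch(y-axis z) 0.0182 move tool mm [-1.4  1.7 23.2]
```

View pics/s11.png

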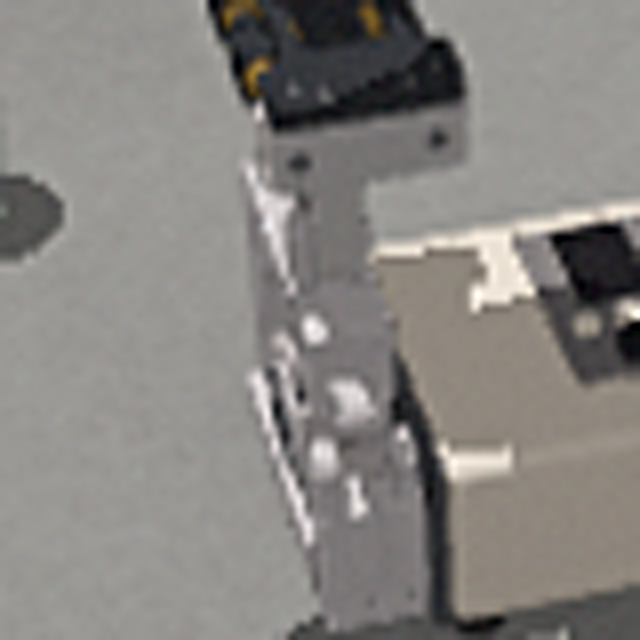

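{"method": "play_rows", "body": {"rows": [{"delta_pos":[-1,1,4],"roll":0},{"delta_pos":[0,0,3],"roll":0},{"delta_pos":[0,0,0],"roll":0}]}}

```text
clock: 18.33
eef_pos: [0.565, 0.1739, 0.168]
tcp_rot: [[0.985, -0.175, 0.007], [-0.175, -0.984, 0.017], [0.004, -0.018, -1.0]]
force: [1.0, 0.3, -3.9]
grip_width: 0.0136
```

```bash
python3 - <<'E'
from h import *
st();shoe_state()
E
```

```text
t 18.3333 tcp [0.565  0.1739 0.168 ] yaw_y 169.91 F [ 1.01  0.32 -3.9 ] w 0.0136 q6 1.91
level bore err mm (pump axes) [ 0.29 -0.34 16.27] x-ax ang 0.79 y-ax ang 0.35 yaw -0.12 pitch(y-axis z) 0.0056 move tool mm [-0.3 -0.  16.3]
pads bore err mm (pump axes) [ 0.28  0.33 15.64] x-ax ang 0.79 y-ax ang 1.06 yaw -0.12 pitch(y-axis z) 0.0183 move tool mm [-0.3  0.6 15.6]
```

{"method": "play_rows", "body": {"rows": [{"delta_pos":[0,-2,0],"roll":0},{"delta_pos":[0,-1.5,0],"roll":0},{"delta_pos":[0,0,0],"roll":0}]}}

```text
clock: 18.58
eef_pos: [0.5653, 0.1775, 0.1674]
tcp_rot: [[0.984, -0.175, 0.006], [-0.176, -0.984, 0.017], [0.003, -0.018, -1.0]]
force: [-0.6, 0.3, -3.3]
grip_width: 0.0139
```

{"method": "play_rows", "body": {"rows": [{"delta_pos":[0,-1,0],"roll":0}]}}

```text
clock: 18.67
eef_pos: [0.5655, 0.1785, 0.1674]
tcp_rot: [[0.984, -0.175, 0.006], [-0.175, -0.984, 0.017], [0.003, -0.018, -1.0]]
force: [0.0, -0.4, -3.1]
grip_width: 0.0137
```

```bash
python3 - <<'E'
from h import *
st();shoe_state()
E
```

```text
t 18.6667 tcp [0.5655 0.1785 0.1674] yaw_y 169.9 F [ 0.05 -0.4  -3.13] w 0.0137 q6 1.92
level bore err mm (pump axes) [-0.09  4.3  15.73] x-ax ang 0.85 y-ax ang 0.33 yaw -0.14 pitch(y-axis z) 0.0052 move tool mm [ 0.1  4.6 15.7]
pads bore err mm (pump axes) [-0.1   4.97 15.11] x-ax ang 0.85 y-ax ang 1.04 yaw -0.14 pitch(y-axis z) 0.0179 move tool mm [ 0.1  5.2 15. ]
```

{"method": "play_rows", "body": {"rows": [{"delta_pos":[0,-1,0],"roll":0}]}}

```text
clock: 18.75
eef_pos: [0.5658, 0.1797, 0.1675]
tcp_rot: [[0.984, -0.175, 0.006], [-0.175, -0.984, 0.017], [0.003, -0.018, -1.0]]
force: [-0.0, 0.5, -2.6]
grip_width: 0.0138
```

```bash
python3 - <<'E'
from h import *
st();shoe_state()
E
```

```text
t 18.75 tcp [0.5658 0.1797 0.1675] yaw_y 169.9 F [-0.01  0.48 -2.57] w 0.0138 q6 1.92
level bore err mm (pump axes) [-0.02  5.53 15.83] x-ax ang 0.84 y-ax ang 0.33 yaw -0.13 pitch(y-axis z) 0.0053 move tool mm [-0.   5.8 15.7]
pads bore err mm (pump axes) [-0.03  6.2  15.2 ] x-ax ang 0.84 y-ax ang 1.04 yaw -0.13 pitch(y-axis z) 0.018 move tool mm [-0.   6.5 15.1]
```

No contact yet, so I'll continue in 1 mm steps.

{"method": "play_rows", "body": {"rows": [{"delta_pos":[0,-1,0],"roll":0}]}}

```text
clock: 18.83
eef_pos: [0.566, 0.1806, 0.1676]
tcp_rot: [[0.985, -0.175, 0.006], [-0.175, -0.984, 0.017], [0.003, -0.017, -1.0]]
force: [-1.2, -3.6, -2.4]
grip_width: 0.0137
```

{"method": "play_rows", "body": {"rows": [{"delta_pos":[0,-0.7,0],"roll":0}]}}

```text
clock: 18.92
eef_pos: [0.566, 0.1806, 0.1677]
tcp_rot: [[0.985, -0.175, 0.006], [-0.175, -0.984, 0.015], [0.003, -0.016, -1.0]]
force: [-0.3, -2.7, -2.8]
grip_width: 0.0136
```

```bash
python3 - <<'E'
from h import *
st();shoe_state()
E
```

```text
t 18.9167 tcp [0.566  0.1806 0.1677] yaw_y 169.94 F [-0.26 -2.68 -2.84] w 0.0136 q6 1.93
level bore err mm (pump axes) [ 0.09  6.35 16.09] x-ax ang 0.83 y-ax ang 0.2 yaw -0.1 pitch(y-axis z) 0.003 move tool mm [-0.1  6.6 16. ]
pads bore err mm (pump axes) [ 0.08  7.02 15.46] x-ax ang 0.83 y-ax ang 0.91 yaw -0.1 pitch(y-axis z) 0.0157 move tool mm [-0.1  7.3 15.3]
```

The nose touched the post at a bore offset of about 6.3–7.0 mm, against the nominal 6.0 mm. So the pump estimate shifts by about +0.9 mm in y. I'm backing off now.

{"method": "play_rows", "body": {"rows": [{"delta_pos":[0,3.5,0],"roll":0},{"delta_pos":[0,2.5,1],"roll":0},{"delta_pos":[0,0,3],"roll":0},{"delta_pos":[0,0,2],"roll":0},{"delta_pos":[0,0,0],"roll":0}]}}

```text
clock: 19.33
eef_pos: [0.5652, 0.1749, 0.1613]
tcp_rot: [[0.985, -0.175, 0.007], [-0.175, -0.984, 0.017], [0.004, -0.018, -1.0]]
force: [-0.1, -0.3, -3.1]
grip_width: 0.0138
```

```bash
cat >> h.py <<'E'
PUMP=np.array([.5661-.0009*np.sin(PUMP[2]),.1865+.0009*np.cos(PUMP[2]),PUMP[2]])
E
sed -i 's/def shoe_state(pump=PUMP/def shoe_state(pump=None/; s/    g=np.load/    pump=PUMP if pump is None else pump\n    g=np.load/' h.py
python3 - <<'E'
from h import *
st();shoe_state()
E
```

```text
t 19.3333 tcp [0.5652 0.1749 0.1613] yaw_y 169.91 F [-0.1  -0.32 -3.08] w 0.0138 q6 1.91
level bore err mm (pump axes) [ 0.29 -0.25  9.6 ] x-ax ang 0.79 y-ax ang 0.31 yaw -0.13 pitch(y-axis z) 0.0049 move tool mm [-0.3 -0.1  9.6]
pads bore err mm (pump axes) [0.28 0.43 8.97] x-ax ang 0.79 y-ax ang 1.02 yaw -0.13 pitch(y-axis z) 0.0176 move tool mm [-0.3  0.6  9. ]
```

{"method": "play_rows", "body": {"rows": [{"delta_pos":[0,0.2,3],"roll":0},{"delta_pos":[0,0,2],"roll":0},{"delta_pos":[0,0,1],"roll":0},{"delta_pos":[0,0,0],"roll":0}]}}

```text
clock: 19.67
eef_pos: [0.565, 0.175, 0.1542]
tcp_rot: [[0.984, -0.175, 0.006], [-0.175, -0.984, 0.017], [0.003, -0.018, -1.0]]
force: [0.4, -1.3, -4.9]
grip_width: 0.0136
```

```bash
python3 - <<'E'
from h import *
st();shoe_state()
E
python3 look.py 3; python3 - <<'E'
from h import *
crop('side',proj('side',P(PUMP,(0,0,.12))),40,8,'pics/s12.png')
E
```

```text
t 19.6667 tcp [0.565  0.175  0.1542] yaw_y 169.9 F [ 0.39 -1.32 -4.87] w 0.0136 q6 1.91
level bore err mm (pump axes) [ 0.06 -0.16  2.48] x-ax ang 0.84 y-ax ang 0.33 yaw -0.14 pitch(y-axis z) 0.0052 move tool mm [-0.1 -0.1  2.5]
pads bore err mm (pump axes) [0.05 0.52 1.85] x-ax ang 0.84 y-ax ang 1.04 yaw -0.14 pitch(y-axis z) 0.0179 move tool mm [-0.1  0.6  1.8]
t 19.6667 tcp [0.565  0.175  0.1542] yaw_y 169.9 F [ 0.39 -1.32 -4.87] w 0.0136 q6 1.91
level bore err mm (pump axes) [ 0.06 -0.16  2.48] x-ax ang 0.84 y-ax ang 0.33 yaw -0.14 pitch(y-axis z) 0.0052 move tool mm [-0.1 -0.1  2.5]
pads bore err mm (pump axes) [0.05 0.52 1.85] x-ax ang 0.84 y-ax ang 1.04 yaw -0.14 pitch(y-axis z) 0.0179 move tool mm [-0.1  0.6  1.8]
shoe_tab [[-2.3, -9.1, 150.7], [4.0, -11.0, 152.9], [0.4, -9.0, 154.0]]
shoe_bore [[-1.1, -62.9, 103.1], [-0.4, -61.4, 107.3], [1.0, -62.3, 106.0]]
shoe_nose [[1.6, 55.4, 123.7], [1.9, 55.4, 122.6], [0.3, -63.1, 99.7], [1.0, 56.1, 123.5]]
hinge_bore [[0.0, -61.2, 103.6], [1.2, -62.7, 100.6], [3.0, -62.5, 100.0]]
lever_pivot [[0.4, 69.9, 137.8], [-0.4, 68.2, 137.3], [-0.1, 67.1, 139.1], [-2.6, 53.7, 124.8]]
t 20.5667 tcp [0.5652 0.175  0.1546] yaw_y 169.9 F [ 0.    0.19 -2.33] w 0.0138 q6 1.91
level bore err mm (pump axes) [ 0.3  -0.14  2.9 ] x-ax ang 0.8 y-ax ang 0.34 yaw -0.14 pitch(y-axis z) 0.0054 move tool mm [-0.3 -0.1  2.9]
pads bore err mm (pump axes) [0.29 0.53 2.27] x-ax ang 0.8 y-ax ang 1.05 yaw -0.14 pitch(y-axis z) 0.0181 move tool mm [-0.3  0.6  2.3]
```

View pics/s12.png

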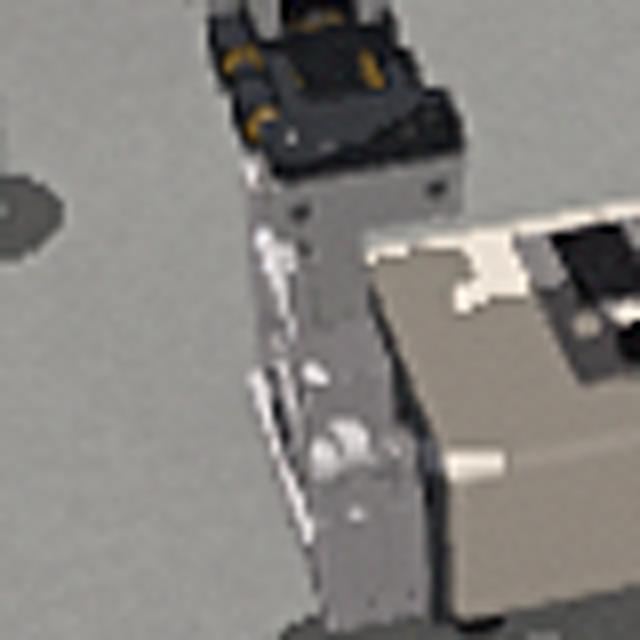

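{"method": "play_rows", "body": {"rows": [{"delta_pos":[0,0.3,2],"roll":0},{"delta_pos":[0,0,0],"roll":0}]}}

```text
clock: 20.78
eef_pos: [0.5652, 0.1747, 0.1525]
tcp_rot: [[0.984, -0.175, 0.007], [-0.175, -0.984, 0.017], [0.004, -0.018, -1.0]]
force: [0.0, 0.4, -4.2]
grip_width: 0.014
```

```bash
python3 - <<'E'
from h import *
st();shoe_state()
E
```

```text
t 20.7833 tcp [0.5652 0.1747 0.1525] yaw_y 169.9 F [ 0.03  0.4  -4.23] w 0.014 q6 1.91
level bore err mm (pump axes) [ 0.35 -0.43  0.8 ] x-ax ang 0.79 y-ax ang 0.34 yaw -0.14 pitch(y-axis z) 0.0054 move tool mm [-0.4 -0.4  0.8]
pads bore err mm (pump axes) [0.34 0.24 0.17] x-ax ang 0.79 y-ax ang 1.05 yaw -0.14 pitch(y-axis z) 0.0181 move tool mm [-0.3  0.2  0.2]
```

{"method": "play_rows", "body": {"rows": [{"delta_pos":[0,0,1.5],"roll":0},{"delta_pos":[0,0,0.5],"roll":0}]}}

```text
clock: 20.95
eef_pos: [0.5653, 0.1747, 0.1503]
tcp_rot: [[0.984, -0.175, 0.007], [-0.175, -0.984, 0.017], [0.004, -0.018, -1.0]]
force: [0.0, 0.6, -3.2]
grip_width: 0.0137
```

```bash
python3 - <<'E'
from h import *
st();shoe_state()
E
```

```text
t 20.95 tcp [0.5653 0.1747 0.1503] yaw_y 169.9 F [ 0.05  0.64 -3.21] w 0.0137 q6 1.91
level bore err mm (pump axes) [ 0.36 -0.39 -1.41] x-ax ang 0.79 y-ax ang 0.34 yaw -0.14 pitch(y-axis z) 0.0054 move tool mm [-0.4 -0.4 -1.4]
pads bore err mm (pump axes) [ 0.35  0.28 -2.03] x-ax ang 0.79 y-ax ang 1.05 yaw -0.14 pitch(y-axis z) 0.0182 move tool mm [-0.3  0.2 -2. ]
```

{"method": "play_rows", "body": {"rows": [{"delta_pos":[0,0,0.8],"roll":0}]}}

```text
clock: 21.03
eef_pos: [0.5653, 0.1747, 0.1494]
tcp_rot: [[0.984, -0.175, 0.007], [-0.175, -0.984, 0.017], [0.004, -0.018, -1.0]]
force: [1.3, -0.0, -3.4]
grip_width: 0.014
```

{"method": "play_rows", "body": {"rows": [{"delta_pos":[0,0,0.7],"roll":0}]}}

```text
clock: 21.12
eef_pos: [0.5653, 0.1747, 0.1486]
tcp_rot: [[0.984, -0.175, 0.007], [-0.176, -0.984, 0.017], [0.004, -0.018, -1.0]]
force: [-0.2, 0.2, -3.2]
grip_width: 0.0134
```

{"method": "play_rows", "body": {"rows": [{"delta_pos":[0,0,0.5],"roll":0}]}}

```text
clock: 21.2
eef_pos: [0.5652, 0.1747, 0.1479]
tcp_rot: [[0.984, -0.175, 0.007], [-0.176, -0.984, 0.017], [0.003, -0.018, -1.0]]
force: [0.2, -0.2, -3.6]
grip_width: 0.0134
```

```bash
python3 - <<'E'
from h import *
st();shoe_state()
E
```

```text
t 21.2 tcp [0.5652 0.1747 0.1479] yaw_y 169.89 F [ 0.15 -0.17 -3.58] w 0.0134 q6 1.91
level bore err mm (pump axes) [ 0.27 -0.39 -3.79] x-ax ang 0.81 y-ax ang 0.34 yaw -0.14 pitch(y-axis z) 0.0054 move tool mm [-0.3 -0.5 -3.8]
pads bore err mm (pump axes) [ 0.27  0.29 -4.42] x-ax ang 0.81 y-ax ang 1.05 yaw -0.14 pitch(y-axis z) 0.0181 move tool mm [-0.3  0.2 -4.4]
```

{"method": "play_rows", "body": {"rows": [{"delta_pos":[0,0,0.5],"roll":0}]}}

```text
clock: 21.28
eef_pos: [0.5652, 0.1748, 0.1473]
tcp_rot: [[0.984, -0.175, 0.007], [-0.176, -0.984, 0.017], [0.003, -0.018, -1.0]]
force: [0.1, 0.2, -4.3]
grip_width: 0.0135
```

{"method": "play_rows", "body": {"rows": [{"delta_pos":[0,0,0.5],"roll":0}]}}

```text
clock: 21.37
eef_pos: [0.5652, 0.1747, 0.147]
tcp_rot: [[0.984, -0.175, 0.007], [-0.176, -0.984, 0.017], [0.004, -0.018, -1.0]]
force: [-0.9, -0.7, 0.2]
grip_width: 0.0141
```

```bash
python3 - <<'E'
from h import *
st();shoe_state()
E
```

```text
t 21.3667 tcp [0.5652 0.1747 0.147 ] yaw_y 169.9 F [-0.86 -0.74  0.2 ] w 0.0141 q6 1.91
level bore err mm (pump axes) [ 0.33 -0.4  -4.73] x-ax ang 0.8 y-ax ang 0.34 yaw -0.14 pitch(y-axis z) 0.0053 move tool mm [-0.3 -0.5 -4.7]
pads bore err mm (pump axes) [ 0.32  0.28 -5.35] x-ax ang 0.8 y-ax ang 1.04 yaw -0.14 pitch(y-axis z) 0.018 move tool mm [-0.3  0.2 -5.4]
```

Roller contact came at a bore offset of −5.0 to −5.3 mm. With the 18 mrad pitch, about −5.1 is expected, so the model holds. Raising to the seat height.

{"method": "play_rows", "body": {"rows": [{"delta_pos":[0,0,-3],"roll":0},{"delta_pos":[0,0,-2],"roll":0},{"delta_pos":[0,0,0],"roll":0},{"delta_pos":[0,0,0],"roll":0}]}}

```text
clock: 21.7
eef_pos: [0.5653, 0.1747, 0.1526]
tcp_rot: [[0.984, -0.175, 0.007], [-0.175, -0.984, 0.017], [0.004, -0.018, -1.0]]
force: [-0.8, -0.0, -3.5]
grip_width: 0.0138
```

```bash
python3 look.py 2; python3 - <<'E'
from h import *
robot.grab_frame('top')
for l in('lever_grip','lever_pivot'):
  for n in('side','top'):
    for r in robot.spot_point(l,n)[:3]:
      v=(Rz(-PUMP[2])@(np.array(r['position'])-np.r_[PUMP[:2],0]))*1e3;print(n,l,v.round(1),r['confidence'])
robot.grab_frame('side');robot.grab_frame('side');robot.grab_frame('side')
st();shoe_state();print(robot.read_state()['joint_velocities'].round(4))
E
```

```text
t 21.7 tcp [0.5653 0.1747 0.1526] yaw_y 169.9 F [-0.8  -0.04 -3.47] w 0.0138 q6 1.91
level bore err mm (pump axes) [ 0.44 -0.41  0.91] x-ax ang 0.78 y-ax ang 0.34 yaw -0.14 pitch(y-axis z) 0.0055 move tool mm [-0.4 -0.4  0.9]
pads bore err mm (pump axes) [0.44 0.27 0.28] x-ax ang 0.78 y-ax ang 1.05 yaw -0.14 pitch(y-axis z) 0.0182 move tool mm [-0.4  0.3  0.3]
shoe_tab [[0.8, -11.4, 149.3], [3.2, -9.1, 146.4]]
shoe_bore [[0.9, -61.2, 104.7], [-1.4, -64.1, 101.7]]
shoe_nose [[0.9, 54.6, 123.6], [1.2, 56.2, 122.6]]
hinge_bore [[0.6, -61.6, 98.1], [-1.0, -61.4, 100.5]]
lever_pivot [[1.1, 55.4, 124.0], [2.2, 71.1, 135.3], [1.2, -3.8, 90.1], [1.1, 67.6, 136.3]]
t 22.3 tcp [0.5652 0.1747 0.1524] yaw_y 169.9 F [ 0.15  0.39 -2.95] w 0.0135 q6 1.91
level bore err mm (pump axes) [ 0.32 -0.47  0.69] x-ax ang 0.8 y-ax ang 0.34 yaw -0.14 pitch(y-axis z) 0.0053 move tool mm [-0.3 -0.5  0.7]
pads bore err mm (pump axes) [0.31 0.21 0.06] x-ax ang 0.8 y-ax ang 1.04 yaw -0.14 pitch(y-axis z) 0.018 move tool mm [-0.3  0.2  0.1]
side lever_pivot [  1.1  67.6 136.3] 0.74
top lever_pivot [-122.5  271.4    2.4] 0.61
t 22.7 tcp [0.5652 0.1747 0.1524] yaw_y 169.9 F [ 0.07  0.47 -3.22] w 0.0137 q6 1.91
level bore err mm (pump axes) [ 0.32 -0.47  0.71] x-ax ang 0.8 y-ax ang 0.34 yaw -0.14 pitch(y-axis z) 0.0053 move tool mm [-0.3 -0.5  0.7]
pads bore err mm (pump axes) [0.31 0.2  0.08] x-ax ang 0.8 y-ax ang 1.05 yaw -0.14 pitch(y-axis z) 0.0181 move tool mm [-0.3  0.2  0.1]
[ 0.0001 -0.0003  0.0007  0.0019  0.0022  0.0017]
```

```bash
python3 - <<'E'
from h import *
crop('side',proj('side',P(PUMP,(0,0.02,.14))),45,8,'pics/s13.png')
E
```

```text
(no output)
```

View pics/s13.png

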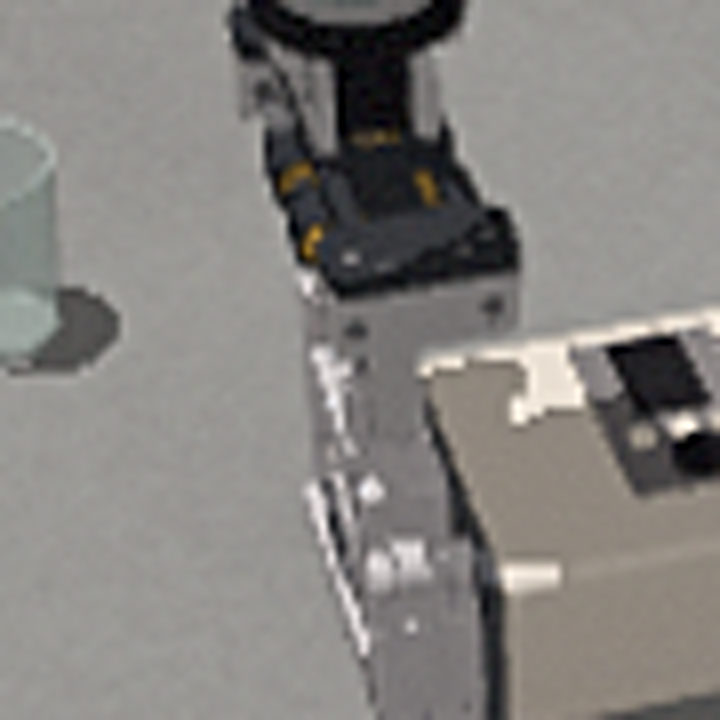

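The shoe's knuckle highlight (crop px 408,555) sits a little left of the midpoint between the fixed ones (380 and 458). I'll check the play with a gentle x touch on each side.

{"method": "play_rows", "body": {"rows": [{"delta_pos":[-0.7,0,0],"roll":0}]}}

```text
clock: 22.83
eef_pos: [0.5646, 0.1748, 0.1524]
tcp_rot: [[0.984, -0.175, 0.007], [-0.175, -0.984, 0.017], [0.004, -0.018, -1.0]]
force: [-0.1, -0.1, -2.5]
grip_width: 0.0137
```

{"method": "play_rows", "body": {"rows": [{"delta_pos":[-0.7,0,0],"roll":0}]}}

```text
clock: 22.92
eef_pos: [0.5639, 0.1749, 0.1524]
tcp_rot: [[0.984, -0.175, 0.007], [-0.176, -0.984, 0.017], [0.004, -0.018, -1.0]]
force: [-0.1, -0.9, -4.6]
grip_width: 0.014
```

{"method": "play_rows", "body": {"rows": [{"delta_pos":[-0.6,0,0],"roll":0}]}}

```text
clock: 23.0
eef_pos: [0.5633, 0.175, 0.1524]
tcp_rot: [[0.984, -0.175, 0.007], [-0.176, -0.984, 0.017], [0.004, -0.018, -1.0]]
force: [0.3, -0.6, -4.2]
grip_width: 0.0137
```

```bash
python3 - <<'E'
from h import *
st();shoe_state()
E
```

```text
t 23.0 tcp [0.5633 0.175  0.1524] yaw_y 169.9 F [ 0.31 -0.6  -4.15] w 0.0137 q6 1.91
level bore err mm (pump axes) [-1.58 -0.41  0.71] x-ax ang 0.78 y-ax ang 0.34 yaw -0.14 pitch(y-axis z) 0.0054 move tool mm [ 1.6 -0.4  0.7]
pads bore err mm (pump axes) [-1.58  0.26  0.08] x-ax ang 0.78 y-ax ang 1.05 yaw -0.14 pitch(y-axis z) 0.0181 move tool mm [1.6 0.3 0.1]
```

{"method": "play_rows", "body": {"rows": [{"delta_pos":[-0.6,0,0],"roll":0}]}}

```text
clock: 23.08
eef_pos: [0.5632, 0.1751, 0.1525]
tcp_rot: [[0.985, -0.175, 0.008], [-0.175, -0.984, 0.017], [0.005, -0.018, -1.0]]
force: [1.5, -0.6, -4.2]
grip_width: 0.0139
```

{"method": "play_rows", "body": {"rows": [{"delta_pos":[-0.6,0,0],"roll":0}]}}

```text
clock: 23.17
eef_pos: [0.5631, 0.1751, 0.1526]
tcp_rot: [[0.985, -0.175, 0.01], [-0.175, -0.984, 0.017], [0.006, -0.018, -1.0]]
force: [1.1, -0.3, -4.7]
grip_width: 0.0136
```

{"method": "play_rows", "body": {"rows": [{"delta_pos":[-0.5,0,0],"roll":0}]}}

```text
clock: 23.25
eef_pos: [0.563, 0.1751, 0.1526]
tcp_rot: [[0.985, -0.175, 0.011], [-0.175, -0.984, 0.017], [0.008, -0.018, -1.0]]
force: [1.7, 0.3, -3.4]
grip_width: 0.0135
```

```bash
python3 - <<'E'
from h import *
st();shoe_state()
E
```

```text
t 23.25 tcp [0.563  0.1751 0.1526] yaw_y 169.94 F [ 1.7   0.28 -3.42] w 0.0135 q6 1.92
level bore err mm (pump axes) [-1.65 -0.42  0.93] x-ax ang 0.57 y-ax ang 0.33 yaw -0.1 pitch(y-axis z) 0.0055 move tool mm [ 1.6 -0.4  0.9]
pads bore err mm (pump axes) [-1.66  0.25  0.3 ] x-ax ang 0.57 y-ax ang 1.05 yaw -0.1 pitch(y-axis z) 0.0182 move tool mm [1.7 0.3 0.3]
```

{"method": "play_rows", "body": {"rows": [{"delta_pos":[1.2,0.1,0],"roll":0},{"delta_pos":[0.8,0,0.1],"roll":0},{"delta_pos":[0,0,0],"roll":0},{"delta_pos":[0,0,0],"roll":0}]}}

```text
clock: 23.58
eef_pos: [0.564, 0.1748, 0.1524]
tcp_rot: [[0.984, -0.175, 0.008], [-0.175, -0.984, 0.017], [0.005, -0.018, -1.0]]
force: [-0.3, 1.1, -3.9]
grip_width: 0.014
```

```bash
python3 - <<'E'
from h import *
for k in range(10): robot.grab_frame('side')
st();shoe_state();print(robot.read_state()['joint_velocities'].round(4))
E
```

```text
t 24.0833 tcp [0.5642 0.1748 0.1525] yaw_y 169.91 F [-0.81 -0.1  -3.04] w 0.0141 q6 1.91
level bore err mm (pump axes) [-0.58 -0.49  0.82] x-ax ang 0.68 y-ax ang 0.34 yaw -0.12 pitch(y-axis z) 0.0055 move tool mm [ 0.6 -0.5  0.8]
pads bore err mm (pump axes) [-0.59  0.18  0.19] x-ax ang 0.68 y-ax ang 1.05 yaw -0.12 pitch(y-axis z) 0.0183 move tool mm [0.6 0.2 0.2]
[ 0.0006 -0.0005  0.0013 -0.0021 -0.0004 -0.0001]
```

{"method": "play_rows", "body": {"rows": [{"delta_pos":[0.9,0,0.1],"roll":0},{"delta_pos":[0,0,0],"roll":0},{"delta_pos":[0,0,0],"roll":0}]}}

```text
clock: 24.33
eef_pos: [0.5652, 0.1746, 0.1524]
tcp_rot: [[0.985, -0.175, 0.009], [-0.175, -0.984, 0.017], [0.006, -0.018, -1.0]]
force: [-1.1, 0.4, -2.8]
grip_width: 0.0136
```

```bash
python3 - <<'E'
from h import *
robot.grab_frame('side')
ok=robot.regions_of('lever_grip','side')
for k in range(8): robot.grab_frame('side')
st();o=shoe_state();v=robot.read_state()['joint_velocities'];print(v.round(4))
b=o['pads'][0]
if abs(b-[.4,0,0]).max()<.9: robot.hand_in();print('handed in')
E
```

```text
t 24.8333 tcp [0.5651 0.1746 0.1524] yaw_y 169.92 F [-0.04 -0.38 -4.45] w 0.0137 q6 1.91
level bore err mm (pump axes) [ 0.35 -0.49  0.73] x-ax ang 0.68 y-ax ang 0.34 yaw -0.12 pitch(y-axis z) 0.0056 move tool mm [-0.4 -0.5  0.7]
pads bore err mm (pump axes) [0.34 0.19 0.1 ] x-ax ang 0.68 y-ax ang 1.06 yaw -0.12 pitch(y-axis z) 0.0183 move tool mm [-0.3  0.2  0.1]
[-0.0004  0.0017  0.0006  0.0011 -0.0006 -0.0013]
the job is handed in; nothing more can be done
handed in
```

I swung the clamp lever back to about 1.95–2.0 rad, took the grey shoe from the tray by its finger tab, and handed in at 24.8 s. The gripper is holding the shoe level over the rotor, nose to the lever, with its knuckle between the fixed ones. The hand-in reports no verdict.

**Position:** I set the position by light touches on the lever post, the top roller and one fixed knuckle, and from the shoe's stance in the tray. By that reckoning the hole is within 0.5 mm across, within 0.8 mm up-down and about centred along the pin. It is out of level by about 1°.

**Hold:** The wrist carried about 3–4.5 N, roughly the shoe's weight, with sideways force within sensor noise. The arm was still and the fingers were closed on the tab.

**Checks that disagreed or failed:**
- The two assumptions about how the shoe sits in the pads differ by about 0.7 mm in y and z.
- Single network readings of the hole's height scattered by up to 5 mm, so I went by the touches instead.
- The last network look for the lever grip reported nothing. The lever's angle rests on where the gripper left it and on earlier pictures of it lying back.
- I did not re-check the pin, beaker and bottle by measurement at the end, but no move came near the beaker or the bottle. The pin lay in the tray, clear of where the shoe was gripped.

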